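Clamp a chromatography column under the cam swing clamp

ROBOT

A 7-joint arm with a two-finger parallel gripper is mounted at the origin on the work surface. World frame = base frame: x ahead of the robot, y to its left, z up, the work surface at z = 0. Lengths are in mm, angles in rad, forces in N, time in s.
With the tool pointing down it reaches from about 425 to 1025 mm from the base axis. Payload 3.6 kg.
Tool frame: the origin (TCP) lies on the mounting face of the last link; the fingertips stand 173 mm ahead of it and the grasp point (between the pads) lies 155 mm ahead of it; z points along the fingers, x is the direction in which the jaws open and shut, and the axes are right-handed (so a half turn about z gives the same grasp; the last joint's range is limited). The gripper opens to 85 mm and grips with 20 to 120 N. Pads are 22 mm wide; open, the fingers measure 114 mm over their backs; the gripper's body (76 mm by 85 mm) begins 54 mm behind the grasp point. The pads swing forward as they close: fully open they stand 13 mm farther back than shut.
Start: joints at [-0.093, 0.591, 0.048, 1.609, -0.033, 0.943, -0.034], TCP at [725.003, 0.008, 404.702] pointing down, gripper open.
Joint ranges: [-2.69, 2.69], [-0.47, 2.24], [-1.27, 1.36], [0.19, 2.51], [-1.53, 4.68], [0.08, 2.07], [-3.09, 3.09]. Speed limits (rad/s): [2.57, 2.57, 3.14, 3.14, 3.14, 3.14, 3.14].

INTERFACE

Orientations are given as a rotation vector (axis times angle).
In Python, from workcell import robot gives the robot as it stands.
- The arm moves only by the tool send_rows, never from a script. Its argument "motion" is a list of rows, each an object of numbers: "dx", "dy", "dz": the shift along the tool's x, y, z in mm; "spin": the turn about the tool's z in degrees; "fingers": the gripper command: -1 is fully open, 1 is shut, values between are in proportion. A call has exactly 10 rows; each row is the pose to reach, as a shift and turn from the pose commanded when the call began, along the tool's axes at that moment; what a row does not reach only later rows make up. A row lasts 1/12 s, in which the tool goes at most 41.7 mm and 7.16 degrees, less where a joint would pass 70% of its speed; a pose out of reach is approached as far as the arm can. A call with a gripper value outside its range is refused whole. The fingers move at their own pace and stop on an object; "grip_force" is the grip in N (left out, the last holds). Time passes only in rows, so rows that repeat a pose let the fingers close, or fill a call up. It gives the time, the measured TCP pose, the force and the opening at its end, in the units of the state.
- robot.observe(): the state, without advancing time (a new reading comes with each control period).
- robot.capture(name): name is "scene" or "side" or "wrist"; returns a dict with "img" (400x640x3 uint8, red, green, blue), "intrinsics" (3x3 intrinsics, pixels), "eye" and "attitude" of the camera in the world. Camera axes: x right, y down, z forward; pixel columns grow to the right and rows downward; lengths in mm; the calibration is good to about 2 mm. A picture is of the moment at which its call begins. There is no depth.
- robot.sign_off(): hands the job in, once; it reports no verdict.
The state is a dict: "time_s": time; "joint_positions": joint angles; "joint_vel": joint speeds; "joint_torque": joint torques, N m; "tool_pos": TCP position; "orientation": TCP orientation; "wrist_force": force on the tool from outside, world axes, zero at the start; "moment": the same for the moment, N m; "gripper_width": finger opening in mm.
Only numpy, scipy, OpenCV 4.12 (cv2) and the standard library are available. Lean on these libraries where they do the work, as an engineer would, in place of code of your own. Each camera call takes 0.05 s, during which the arm holds its last target. There are 200 camera calls.

TASK

Mount the steel column in the column clamp: first flip the clamp's cam lever fully open so that its bar rises, then take the column from the white rest and lay it gently in the clamp's two V-blocks, and let go. Then swing the bar across the column to its stop, turn the wing nut clockwise until its wing lies parallel to the column, and last flip the lever fully closed so that the bar's sprung pad holds the column down. Leave the bottle, beaker and wrench where they are.

Things in the scene. Friction and masses are not known exactly. Their poses are not given: they have to be found in the camera images.
- clamp: column clamp, fixed; plate 180 x 225 x 12 mm. Origin on the bench under the middle of the cradle; x along the cradle, pointing away from the robot within 0.3 rad; z up. In this frame (mm): V-blocks at x = -42 and 42 (14 thick, 42 wide in y, tops at z 49); upright tower axis, for bar and nut, at (0,-100), radius 22; lever pivot, level along y, at (0,-165,35)
- cradle (a point): the place of the centre of the column once it lies in the V-blocks: 46 mm above the bench; same axes as the clamp.
- lever (a joint): cam lever angle, rad. 0 = closed, leaning 50 degrees from upright to the clamp's -x (towards the robot); 1.75 = open, leaning 50 degrees to +x. It swings over the top in the plane y = -165 mm of the clamp, stops at both ends and stays where left. 3 to 6 N near the tip moves it. Opening lifts nut and bar 16 mm; closing draws them down. Starts within 0.06 of 0.
- lever_tip (a point): middle of the black, freely turning cross roller at the lever's free end (18 mm diameter, 22 mm long along y), 85 mm from the pivot; 90 mm above the bench at either end of the swing, 120 mm when upright. The lever's arm is a flat bar 7 mm thick, 13 mm wide
- bar (a joint): swing of the steel clamp bar about the tower axis, rad. 0 = across the column, at its stop (bar points along the clamp's +y); grows as it turns aside towards the clamp's +x, to 1.55; starts at 1.0 to 1.45. Stays where left; about 1 N at its end moves it
- bar_push (a point): point on the bar's centre line 75 mm from the tower axis, half-way up; its y points outward. Bar 12 mm thick, 20 wide; round end (26 mm) centred 100 mm from the axis, with a sprung pad whose foot is 10 mm below the bar and stem 11 mm above its top. Lever open: bar's underside 77 to 81 mm above the bench, pad clears the column; closed: it would strike it
- nut (a joint): angle of the wing nut on the tower, rad, growing clockwise seen from above. 0 = wing parallel to the clamp's x and the mounted column (the right setting). Starts at -1.4 to -0.7, that is anticlockwise of it. Stops at -1.5 and 0.8; 0.07 N m turns it, stays put. Clockwise lowers nut and bar 2.4 mm per rad
- nut_grip (a point): middle of the wing of the nut, on the tower axis. The wing is an upright white plastic plate 50 mm long (along this point's x), 10 mm thick and 28 mm high; the point is 21 mm above the bar's upper face and 12 mm below the wing's top.
- pad (a joint): compression of the sprung pad under the bar's end, m: 0 = free, about 0.005 when the column is rightly clamped (0.8 N per mm); it has 10 mm of travel.
- column_mid (a point): centre of the loose column: steel cylinder 25 mm in diameter and 120 mm long between end fittings 30 mm in diameter and 20 mm long (176 mm over all), about 0.3 kg, axis along this point's x, both ends alike. Starts in the rest, axis 42 mm above the bench. In the clamp its end fittings lie outside the V-blocks, with 11 mm to spare each way
- rest: the white storage rest, fixed: plate 120 x 70 mm with two V-blocks 42 mm either side of its origin along its x, like the cradle's; the space between the blocks (70 mm long) is free for fingers. Origin on the bench under its middle.
- bottle: bystander: glass solvent bottle with a cap, 76 mm in diameter, 150 mm high; origin at its foot.
- beaker: bystander: empty glass cup, 66 mm in diameter, 85 mm high; origin at its foot.
- wrench: bystander: wrench 160 mm long, lying on the bench.

How it is judged:
By the outcome, as a careful person would: the job done as asked, in the order asked, and still so for the second after the job is handed in, with the robot touching nothing.
It also fails if it takes over 72 s, if anything falls off the work surface, if the arm or the gripper's body presses on something with over 40 N, if the wrist force passes 120 N, or if a joint passes its speed limit or range.

## Working session

There is one attempt and no reset: what is moved stays moved. The work goes in short steps, Python scripts to look and compute and a tool call to move; the robot and the scene stay as the last step left them, time stands still between calls to the robot, and variables do not carry over. Pictures are saved under pics/ and viewed, about 8 in all and at most 12, crops included, and the job is handed in when it is done.

Besides the shell and the picture viewer there is one more tool, called after ">>>" by a JSON object that holds its "name" and its "arguments". send_rows: Moves the arm, as the interface text tells. Its arguments: {"type":"object","properties":{"motion":{"type":"array","items":{"type":"object","properties":{"dx":{"type":"number"},"dy":{"type":"number"},"dz":{"type":"number"},"spin":{"type":"number"},"fingers":{"type":"number"}}}},"grip_force":{"type":"number"}},"required":["motion"]}

```bash
mkdir -p pics
cat > h.py <<'E'
import numpy as np, cv2
from scipy.spatial.transform import Rotation as R
from workcell import robot
def att(c):
    a=np.array(c["attitude"],float)
    return a if a.shape==(3,3) else R.from_rotvec(a).as_matrix()
def ray(c,uv,z):
    K=np.array(c["intrinsics"]);A=att(c);e=np.array(c["eye"],float)
    d=A@np.linalg.solve(K,[uv[0],uv[1],1.]);return e+d*(z-e[2])/d[2]
def proj(c,p):
    K=np.array(c["intrinsics"]);q=K@(att(c).T@(np.array(p,float)-c["eye"]));return q[:2]/q[2]
def save(c,n,box=None,s=1):
    im=c["img"][:,:,::-1]
    if box: im=im[box[1]:box[3],box[0]:box[2]]
    cv2.imwrite("pics/"+n,cv2.resize(im,None,fx=s,fy=s,interpolation=cv2.INTER_CUBIC))
E
python3 - <<'E'
from h import *
import pickle
cs={n:robot.capture(n) for n in("scene","side","wrist")}
pickle.dump(cs,open("c0.pkl","wb"))
for n,c in cs.items(): print(n,c["eye"],np.round(c["attitude"],3).tolist(),np.array(c["intrinsics"])[0])
im=np.vstack([cs["scene"]["img"],cs["side"]["img"]])
save(cs["scene"],"scene0.png",None,1.25);save(cs["side"],"side0.png",None,1.25);save(cs["wrist"],"wrist0.png",None,1.25)
print(robot.observe())
E
```

```text
scene [ 929.67893722  483.52408508 1020.33285378] [-0.822, -2.774, 0.73] [477.62264718   0.         317.74078071]
side [331.2071116  764.16347167 791.17067402] [-0.509, 2.688, -1.178] [401.25129266   0.         322.09529188]
wrist [726.02753026  83.44936342 372.61775282] [2.816, 0.001, -0.001] [329.88092252   0.         318.58118123]
{'time_s': 0.15, 'joint_positions': array([-0.09351661,  0.59191276,  0.04830179,  1.60949672, -0.03330983,
        0.94274535, -0.03368937]), 'joint_vel': array([-1.04630019e-03, -2.04321172e-03, -1.00234537e-04, -4.29343765e-03,
        1.23369524e-03,  5.31547630e-04,  6.14743725e-05]), 'joint_torque': array([ 2.83839137e-03, -5.49247491e+01,  1.54947661e+00, -1.98453355e+01,
        9.54968476e-03,  5.72513367e-03,  5.49048636e-06]), 'tool_pos': array([7.24667367e+02, 4.90943378e-02, 4.03811487e+02]), 'orientation': array([ 3.14150672e+00,  1.71466646e-04, -2.75738939e-03]), 'wrist_force': array([ 0.03873658,  0.20528735, -0.37983401]), 'moment': array([-0.04315245,  0.02797585,  0.03494171]), 'gripper_width': 84.90068902985864}
```

View pics/scene0.png

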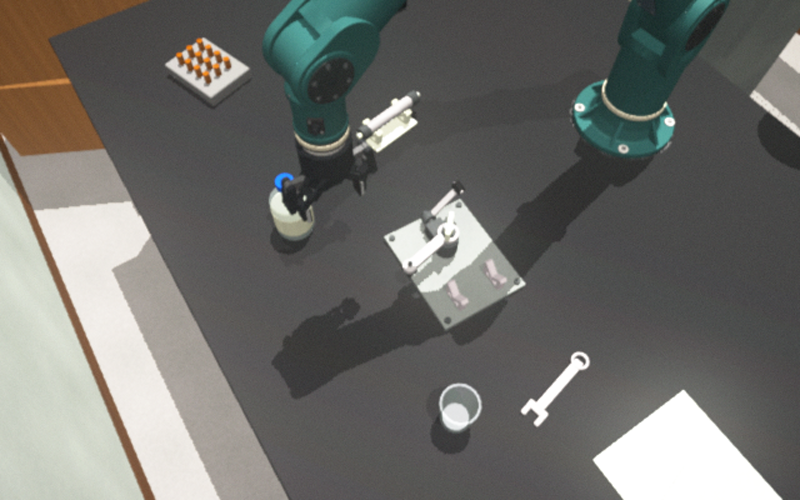

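View pics/wrist0.png

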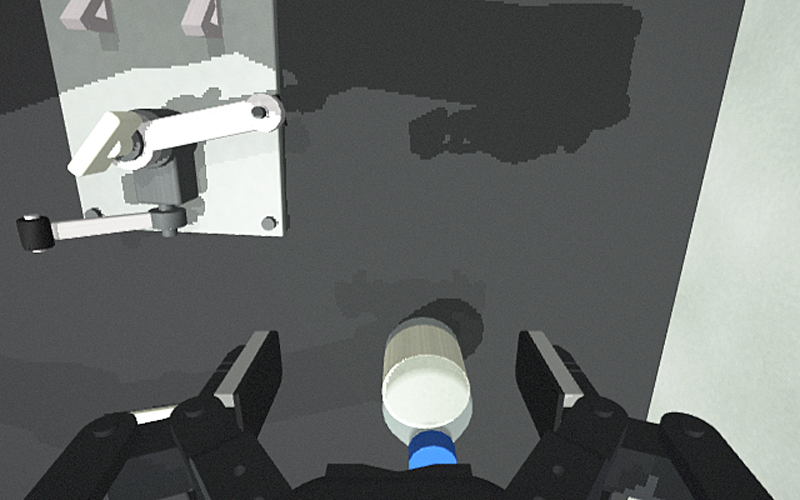

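The scene view shows the clamp plate with corners near (384,240), (460,202), (525,284) and (447,327), the tower at (447,237), the lever tip at (458,188), and the column running (358,147)–(418,97), partly hidden. In the wrist view the bottle lies under the gripper, the lever tip is at (35,232) and the bar end at (262,112).

Run:
```python
from h import *
import pickle
cs=pickle.load(open("c0.pkl","rb"));S=cs["scene"];W=cs["wrist"]
p=lambda c,u,v,z:np.round(ray(c,(u/1.25,v/1.25),z),1)[:2]
print("plate S",[p(S,*q,12).tolist() for q in((384,240),(460,202),(525,284),(447,327))])
print("plate W corner",p(W,286,236,12),"right edge top",p(W,275,2,12), "bolts",p(W,268,223,14),p(W,95,213,14))
print("tip S",p(S,458,188,90),"W",p(W,35,232,90))
print("barend S",p(S,409,267,79),"W",p(W,262,112,79))
print("col ends S",p(S,358,147,42),p(S,418,97,42))
print("bottle cap S",p(S,284,180,150),"foot",p(S,294,228,0),"W cap",p(W,432,440,150))
print("beaker",p(S,457,425,0),"wrench",p(S,580,360,4),p(S,535,415,4))
```

```text
plate S [[619.0, -16.2], [441.0, -8.0], [447.6, 208.2], [621.3, 198.8]]
plate W corner [623.2 -24.6] right edge top [631.  162.7] bolts [608.7 -11.8] [455.4  -2.7]
tip S [463.1   2.1] W [466.6   1.6]
barend S [632.2  88. ] W [633.7  82.8]
col ends S [ 553.1 -219.5] [ 369.3 -267.9]
bottle cap S [ 744.9 -149.1] foot [ 751.5 -142.9] W cap [ 748.6 -126.7]
beaker [706. 348.] wrench [456.9 375.8] [586.3 407.1]
```

View pics/side0.png

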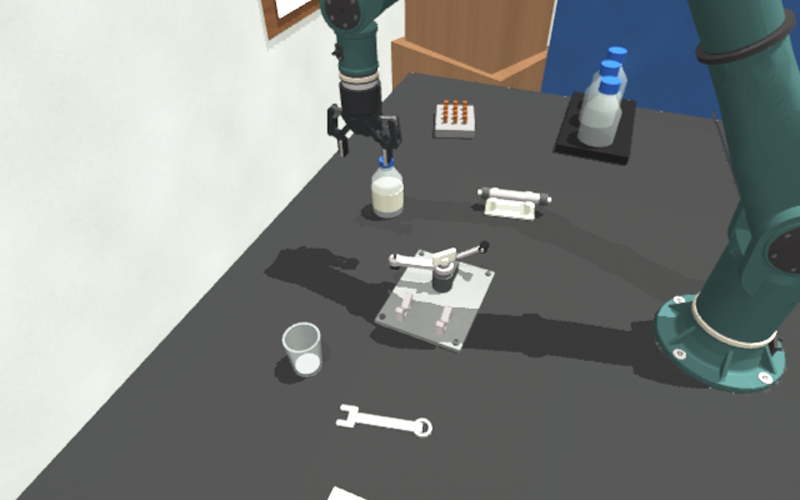

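Rays from both views agree: the lever tip is near (465, 2), the tower near (533, 64), the clamp origin near (538, 164) and the yaw about −0.045. The bar length of 102 mm also fits. Next is a look from above the clamp.

>>> {"name": "send_rows", "arguments": {"motion": [{"dx": -20, "dy": -6, "spin": -7}, {"dx": -40, "dy": -12, "spin": -14}, {"dx": -60, "dy": -18, "spin": -21}, {"dx": -80, "dy": -24, "spin": -28}, {"dx": -100, "dy": -30, "spin": -35}, {"dx": -120, "dy": -36, "spin": -42}, {"dx": -140, "dy": -42, "spin": -49}, {"dx": -160, "dy": -48, "spin": -56}, {"dx": -180, "dy": -54, "spin": -63}, {"dx": -195, "dy": -60, "spin": -70}]}}

```text
$.motion[0]: bad value
```

>>> {"name": "send_rows", "arguments": {"motion": [{"spin": -6}, {"spin": -12}, {"spin": -17.4}, {"spin": -17.4}, {"spin": -17.4}, {"spin": -17.4}, {"spin": -17.4}, {"spin": -17.4}, {"spin": -17.4}, {"spin": -17.4}]}}

```text
$.motion[0]: bad value
```

Run:
```python
from h import *
import pickle
c=robot.capture("wrist");s=robot.capture("scene");pickle.dump([c,s],open("c1.pkl","wb"));save(c,"w1.png",None,1.25)
save(s,"s1.png",(240,40,440,280),2.5)
o=robot.observe();print(o["time_s"],o["tool_pos"],o["orientation"],o["joint_positions"])
```

```text
0.25 [ 7.24803562e+02 -2.56650977e-03  4.04151387e+02] [ 3.14152933e+00  4.10464687e-05 -1.65538275e-03] [-0.09348021  0.59164598  0.04837017  1.60910842 -0.03332545  0.94270009
 -0.03368051]
```

View pics/w1.png

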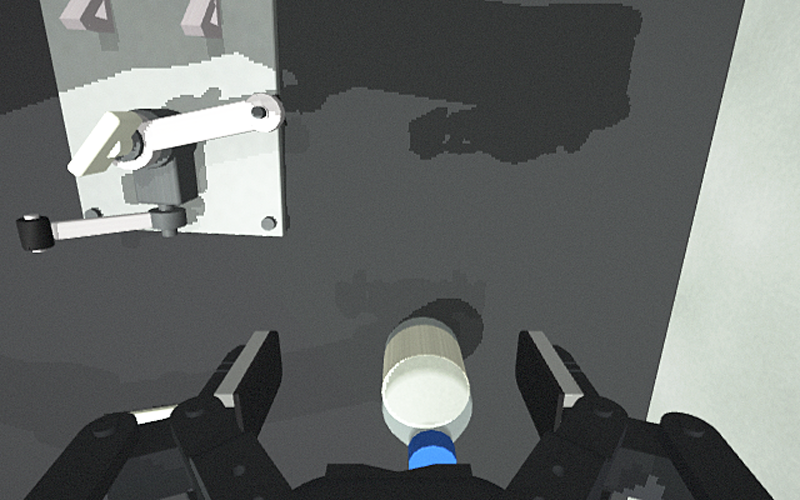

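The move was refused because each row needs all five fields, so this picture repeats the first wrist view. I'll resend with complete rows.

>>> {"name": "send_rows", "arguments": {"motion": [{"dx": -20, "dy": -6, "dz": 0, "spin": -7, "fingers": -1}, {"dx": -40, "dy": -12, "dz": 0, "spin": -14, "fingers": -1}, {"dx": -60, "dy": -18, "dz": 0, "spin": -21, "fingers": -1}, {"dx": -80, "dy": -24, "dz": 0, "spin": -28, "fingers": -1}, {"dx": -100, "dy": -30, "dz": 0, "spin": -35, "fingers": -1}, {"dx": -120, "dy": -36, "dz": 0, "spin": -42, "fingers": -1}, {"dx": -140, "dy": -42, "dz": 0, "spin": -49, "fingers": -1}, {"dx": -160, "dy": -48, "dz": 0, "spin": -56, "fingers": -1}, {"dx": -180, "dy": -54, "dz": 0, "spin": -63, "fingers": -1}, {"dx": -195, "dy": -60, "dz": 0, "spin": -70, "fingers": -1}]}}

```text
time_s: 1.08
tool_pos: [528.2, 60.1, 404.7]
orientation: [-2.568, -1.81, 0.002]
wrist_force: [0.6, 0.7, 0.1]
gripper_width: 85.3
```

>>> {"name": "send_rows", "arguments": {"motion": [{"dx": 0, "dy": 0, "dz": 0, "spin": -6, "fingers": -1}, {"dx": 0, "dy": 0, "dz": 0, "spin": -12, "fingers": -1}, {"dx": 0, "dy": 0, "dz": 0, "spin": -17.4, "fingers": -1}, {"dx": 0, "dy": 0, "dz": 0, "spin": -17.4, "fingers": -1}, {"dx": 0, "dy": 0, "dz": 0, "spin": -17.4, "fingers": -1}, {"dx": 0, "dy": 0, "dz": 0, "spin": -17.4, "fingers": -1}, {"dx": 0, "dy": 0, "dz": 0, "spin": -17.4, "fingers": -1}, {"dx": 0, "dy": 0, "dz": 0, "spin": -17.4, "fingers": -1}, {"dx": 0, "dy": 0, "dz": 0, "spin": -17.4, "fingers": -1}, {"dx": 0, "dy": 0, "dz": 0, "spin": -17.4, "fingers": -1}]}}

```text
time_s: 1.92
tool_pos: [530.0, 60.1, 404.7]
orientation: [2.271, 2.17, -0.0]
wrist_force: [0.2, -0.2, 0.8]
gripper_width: 85.4
```

Run:
```python
from h import *
import pickle
c=robot.capture("wrist");s=robot.capture("scene");pickle.dump([c,s],open("c1.pkl","wb"));save(c,"w1b.png",None,1.25)
save(s,"s1.png",(240,40,440,280),2.5)
o=robot.observe();print(o["time_s"],o["tool_pos"],o["orientation"],o["joint_positions"])
```

```text
2.0167 [529.9936466   60.05399281 404.68377638] [ 2.27139479e+00  2.17033105e+00 -1.10711826e-04] [ 0.09010918  0.37240813 -0.37094912  2.02783127  0.18994188  0.7737395
  1.13114755]
```

View pics/w1b.png

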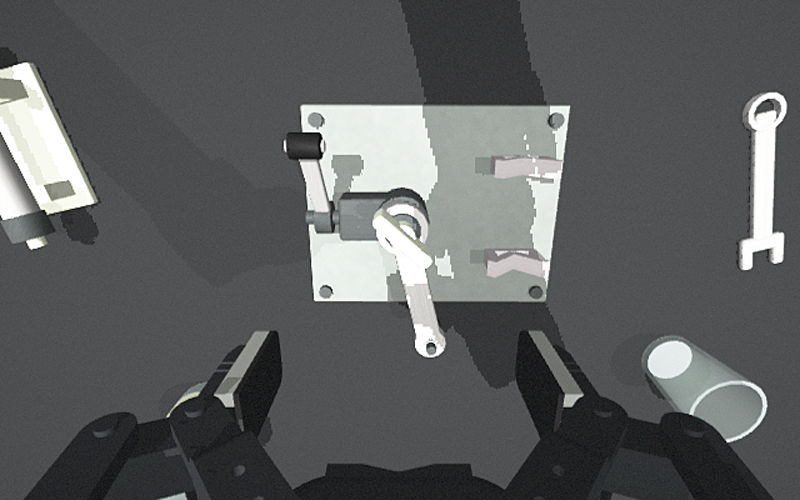

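The roller is at (304,146), the plate corners at (303,105), (570,105), (546,301) and (313,301), the wing top runs (378,212)–(430,262), and the bar end is at (430,343).

Run:
```python
from h import *
import pickle
W,S=pickle.load(open("c1.pkl","rb"))
p=lambda u,v,z:np.round(ray(W,(u/1.25,v/1.25),z),1)[:2]
P=np.array([p(303,105,12),p(570,105,12),p(546,301,12),p(313,301,12)]);print(P)
print("tip",p(304,146,90),p(304,146,95)); print("barend",p(430,345,79),p(430,349,90))
print("wing top mid",p(404,238,118),"ends",p(378,212,118),p(430,262,118),"tower ring",p(403,225,75))
print("Vblock",p(527,167,45),p(515,262,45))
e=(P[2]-P[1]+P[3]-P[0]);y=np.arctan2(e[1],e[0]);f=P[1]-P[0]+P[2]-P[3];y2=np.arctan2(-f[0],f[1]);print("yaw",y,y2)
# roller black blob
g=cv2.cvtColor(W["img"],cv2.COLOR_RGB2GRAY);m=(g<60).astype(np.uint8);m[:90]=0;m[150:]=0;m[:,:220]=0;m[:,265:]=0
n,l,st,ce=cv2.connectedComponentsWithStats(m);print(st,ce*1.25)
```

```text
[[441.3 -13.5]
 [451.3 207.2]
 [629.9 199.8]
 [619.6 -25.2]]
tip [468.8   1. ] [468.4   2.1]
barend [631.9  82.7] [628.7  82. ]
wing top mid [527.5  65.2] ends [509.6  49.4] [544.9  81.6] tower ring [530.5  64.9]
Vblock [495.9 164.4] [575.5 158.6]
yaw -0.05346538837236028 -0.04551487594879462
[[     0      0    640    400 255529]
 [   240     92      1     10     10]
 [   257     98      1      1      1]
 [   229    106     29     23    439]
 [   226    113      1      6      6]
 [   234    114      1      1      1]
 [   234    116      1      1      1]
 [   239    130      1      3      3]
 [   240    134      1      2      2]
 [   241    137      1      2      2]
 [   242    140      1      2      2]
 [   243    143      1      3      3]
 [   244    149      1      1      1]] [[399.55278559 249.56699631]
 [300.         120.625     ]
 [321.25       122.5       ]
 [303.3143508  145.01993166]
 [282.5        144.375     ]
 [292.5        142.5       ]
 [292.5        145.        ]
 [298.75       163.75      ]
 [300.         168.125     ]
 [301.25       171.875     ]
 [302.5        175.625     ]
 [303.75       180.        ]
 [305.         186.25      ]]
```

>>> {"name": "send_rows", "arguments": {"motion": [{"dx": -20, "dy": -20, "dz": 25, "spin": 0, "fingers": 0}, {"dx": -41, "dy": -40, "dz": 50, "spin": 0, "fingers": 0}, {"dx": -62, "dy": -60, "dz": 75, "spin": 0, "fingers": 0}, {"dx": -62, "dy": -60, "dz": 100, "spin": 0, "fingers": 0}, {"dx": -62, "dy": -60, "dz": 115, "spin": 0, "fingers": 0}, {"dx": -62, "dy": -60, "dz": 130, "spin": 0, "fingers": 0}, {"dx": -62, "dy": -60, "dz": 145, "spin": 0, "fingers": 0}, {"dx": -62, "dy": -60, "dz": 158, "spin": 0, "fingers": 0}, {"dx": -62, "dy": -60, "dz": 158, "spin": 0, "fingers": 0}, {"dx": -62, "dy": -60, "dz": 158, "spin": 0, "fingers": 0}]}}

```text
time_s: 2.85
tool_pos: [467.3, 0.9, 246.4]
orientation: [-2.27, -2.17, 0.002]
wrist_force: [-0.5, 0.4, 0.6]
gripper_width: 42.6
```

>>> {"name": "send_rows", "arguments": {"motion": [{"dx": 0, "dy": 0, "dz": 0, "spin": 0, "fingers": 1}, {"dx": 0, "dy": 0, "dz": 0, "spin": 0, "fingers": 1}, {"dx": 0, "dy": 0, "dz": 0, "spin": 0, "fingers": 1}, {"dx": 0, "dy": 0, "dz": 0, "spin": 0, "fingers": 1}, {"dx": 0, "dy": 0, "dz": 0, "spin": 0, "fingers": 1}, {"dx": 0, "dy": 0, "dz": 0, "spin": 0, "fingers": 1}, {"dx": 0, "dy": 0, "dz": 0, "spin": 0, "fingers": 1}, {"dx": 0, "dy": 0, "dz": 0, "spin": 0, "fingers": 1}, {"dx": 0, "dy": 0, "dz": 0, "spin": 0, "fingers": 1}, {"dx": 0, "dy": 0, "dz": 0, "spin": 0, "fingers": 1}], "grip_force": 30}}

```text
time_s: 3.68
tool_pos: [467.2, 0.7, 246.7]
orientation: [-2.271, -2.17, 0.001]
wrist_force: [-0.3, 0.6, 1.7]
gripper_width: 21.6
```

Run:
```python
from h import *
c=robot.capture("side");save(c,"sd1.png",(280,120,440,300),3)
```

```text
(no output)
```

View pics/sd1.png

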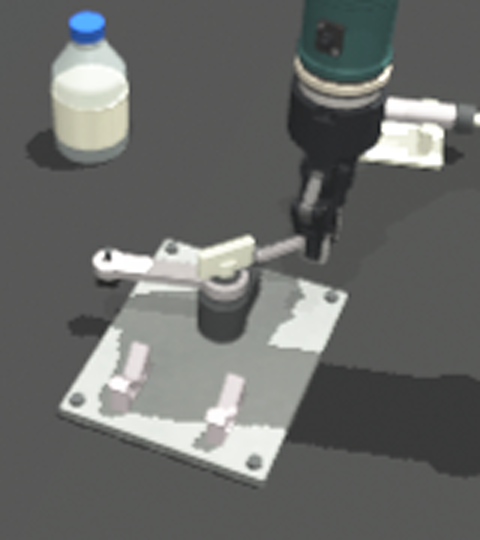

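The fingers hold the roller (21.6 mm against 22). Now along the arc.

>>> {"name": "send_rows", "arguments": {"motion": [{"dx": 0, "dy": 5, "dz": -5.5, "spin": 0, "fingers": 1}, {"dx": 0, "dy": 10.5, "dz": -10.5, "spin": 0, "fingers": 1}, {"dx": 0, "dy": 16.3, "dz": -15, "spin": 0, "fingers": 1}, {"dx": 0, "dy": 22.6, "dz": -19, "spin": 0, "fingers": 1}, {"dx": 0, "dy": 29.2, "dz": -22.4, "spin": 0, "fingers": 1}, {"dx": 0, "dy": 36, "dz": -25.3, "spin": 0, "fingers": 1}, {"dx": 0, "dy": 43.1, "dz": -27.5, "spin": 0, "fingers": 1}, {"dx": 0, "dy": 50.3, "dz": -29.1, "spin": 0, "fingers": 1}, {"dx": 0, "dy": 57.7, "dz": -30.1, "spin": 0, "fingers": 1}, {"dx": 0, "dy": 65.1, "dz": -30.4, "spin": 0, "fingers": 1}]}}

```text
time_s: 4.57
tool_pos: [530.4, -2.2, 275.7]
orientation: [-2.267, -2.167, 0.01]
wrist_force: [-1.9, 0.6, -21.7]
gripper_width: 21.6
```

>>> {"name": "send_rows", "arguments": {"motion": [{"dx": 0, "dy": 7.4, "dz": 0.3, "spin": 0, "fingers": 1}, {"dx": 0, "dy": 14.8, "dz": 1.3, "spin": 0, "fingers": 1}, {"dx": 0, "dy": 22, "dz": 2.9, "spin": 0, "fingers": 1}, {"dx": 0, "dy": 29.1, "dz": 5.1, "spin": 0, "fingers": 1}, {"dx": 0, "dy": 35.9, "dz": 8, "spin": 0, "fingers": 1}, {"dx": 0, "dy": 42.5, "dz": 11.4, "spin": 0, "fingers": 1}, {"dx": 0, "dy": 48.8, "dz": 15.4, "spin": 0, "fingers": 1}, {"dx": 0, "dy": 54.6, "dz": 19.9, "spin": 0, "fingers": 1}, {"dx": 0, "dy": 60.1, "dz": 24.9, "spin": 0, "fingers": 1}, {"dx": 0, "dy": 65.1, "dz": 30.4, "spin": 0, "fingers": 1}]}}

```text
time_s: 5.4
tool_pos: [595.5, -5.0, 247.0]
orientation: [-2.269, -2.168, 0.011]
wrist_force: [-8.6, 1.0, -5.0]
gripper_width: 21.0
```

>>> {"name": "send_rows", "arguments": {"motion": [{"dx": 0, "dy": 1, "dz": 1, "spin": 0, "fingers": 1}, {"dx": 0, "dy": 2, "dz": 2, "spin": 0, "fingers": 1}, {"dx": 0, "dy": 3, "dz": 3, "spin": 0, "fingers": 1}, {"dx": 0, "dy": 3, "dz": 3, "spin": 0, "fingers": 1}, {"dx": 0, "dy": 3, "dz": 3, "spin": 0, "fingers": 1}, {"dx": 0, "dy": 3, "dz": 3, "spin": 0, "fingers": 1}, {"dx": 0, "dy": 3, "dz": 3, "spin": 0, "fingers": 1}, {"dx": 0, "dy": 3, "dz": 3, "spin": 0, "fingers": 1}, {"dx": 0, "dy": 3, "dz": 3, "spin": 0, "fingers": 1}, {"dx": 0, "dy": 3, "dz": 3, "spin": 0, "fingers": 1}]}}

```text
time_s: 6.23
tool_pos: [597.4, -5.0, 245.0]
orientation: [-2.268, -2.167, 0.014]
wrist_force: [-11.4, 0.3, 2.2]
gripper_width: 21.5
```

The lever now reacts with about 9 N along its path and no longer moves, so it is at the open stop. I'll release it, lift, and go over the rest.

>>> {"name": "send_rows", "arguments": {"motion": [{"dx": 0, "dy": 0, "dz": 0, "spin": 0, "fingers": 0}, {"dx": 0, "dy": 0, "dz": 0, "spin": 0, "fingers": 0}, {"dx": 0, "dy": 0, "dz": 0, "spin": 0, "fingers": 0}, {"dx": 0, "dy": 0, "dz": 0, "spin": 0, "fingers": 0}, {"dx": 0, "dy": 0, "dz": -15, "spin": 0, "fingers": 0}, {"dx": 0, "dy": 0, "dz": -40, "spin": 0, "fingers": 0}, {"dx": 0, "dy": 0, "dz": -70, "spin": 0, "fingers": 0}, {"dx": 0, "dy": 0, "dz": -100, "spin": 0, "fingers": 0}, {"dx": 0, "dy": 0, "dz": -130, "spin": 0, "fingers": 0}, {"dx": 0, "dy": 0, "dz": -130, "spin": 0, "fingers": 0}]}}

```text
time_s: 7.07
tool_pos: [603.5, -4.7, 380.9]
orientation: [2.265, 2.163, 0.017]
wrist_force: [1.1, -0.3, 0.2]
gripper_width: 42.7
```

>>> {"name": "send_rows", "arguments": {"motion": [{"dx": -28, "dy": -15, "dz": 0, "spin": -2, "fingers": -1}, {"dx": -56, "dy": -30, "dz": 0, "spin": -4, "fingers": -1}, {"dx": -84, "dy": -45, "dz": 0, "spin": -6, "fingers": -1}, {"dx": -112, "dy": -60, "dz": 0, "spin": -8, "fingers": -1}, {"dx": -140, "dy": -75, "dz": 0, "spin": -10, "fingers": -1}, {"dx": -168, "dy": -90, "dz": 0, "spin": -12, "fingers": -1}, {"dx": -196, "dy": -105, "dz": 0, "spin": -14, "fingers": -1}, {"dx": -224, "dy": -120, "dz": 0, "spin": -16, "fingers": -1}, {"dx": -245, "dy": -125, "dz": 0, "spin": -17.4, "fingers": -1}, {"dx": -245, "dy": -125, "dz": 0, "spin": -17.4, "fingers": -1}]}}

```text
time_s: 7.9
tool_pos: [462.5, -250.1, 373.9]
orientation: [1.926, 2.479, -0.005]
wrist_force: [-0.1, -1.3, 0.3]
gripper_width: 85.5
```

Run:
```python
from h import *
import pickle
c=robot.capture("wrist");s=robot.capture("scene");pickle.dump([c,s],open("c2.pkl","wb"))
w=cv2.resize(c["img"],None,fx=.9,fy=.9);k=cv2.resize(s["img"][130:280,280:440],(384,360))
cv2.imwrite("pics/m2.png",np.hstack([w[:,40:456],k])[:,:,::-1])
o=robot.observe();print(o["time_s"],o["tool_pos"],o["orientation"],o["joint_positions"])
```

```text
8.0 [ 464.56839863 -245.62377632  374.14571757] [1.91963442e+00 2.48437482e+00 8.91289771e-04] [ 0.7244547   0.4113406  -0.4219424   2.07069781  0.25521352  0.70626109
  1.96437627]
```

View pics/m2.png

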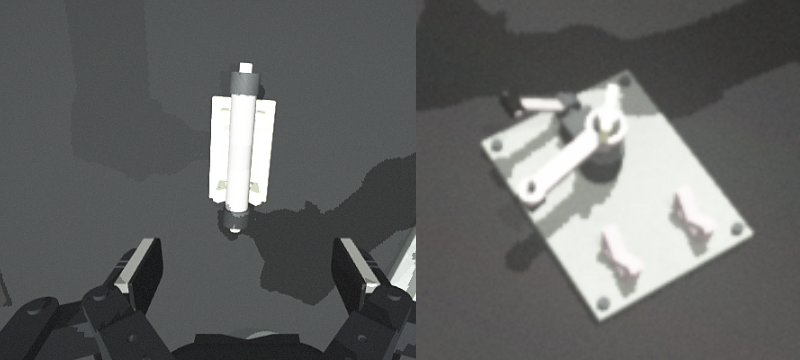

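The lever is open, its tip at panel pixel (510,100) on the far side. The column's stub ends are at (245,65) and (235,232), with its dark fittings at (244,82) and (233,219).

Run:
```python
from h import *
import pickle
c,s=pickle.load(open("c2.pkl","rb"))
q=lambda u,v,z=42:ray(c,((u+40)/.9,v/.9),z)[:2]
a,b=q(245.5,64),q(235,233);print(a,b,np.linalg.norm(a-b),(a+b)/2,np.arctan2(*(b-a)[::-1]))
# plate edge mid of the column body: dark fittings by mask
g=cv2.cvtColor(c["img"],cv2.COLOR_RGB2GRAY)
for v in (75,90,110,150,190,200,220,245):
    r=g[v,270:340];print(v,[int(x) for x in r[::2]])
```

```text
[ 370.93098808 -275.20803627] [ 547.75271582 -242.61213133] 179.8010467779513 [ 459.34185195 -258.9100838 ] 0.18229674615793381
75 [87, 89, 88, 84, 88, 84, 84, 91, 84, 86, 90, 88, 87, 88, 86, 80, 82, 79, 80, 72, 109, 255, 255, 255, 255, 255, 255, 183, 77, 90, 87, 88, 90, 90, 88]
90 [90, 92, 87, 88, 88, 86, 86, 87, 83, 92, 84, 78, 82, 83, 82, 87, 106, 115, 127, 136, 143, 154, 148, 159, 157, 146, 135, 131, 120, 113, 107, 78, 91, 92, 88]
110 [88, 89, 86, 81, 88, 255, 255, 255, 255, 255, 255, 255, 255, 255, 255, 255, 220, 245, 251, 254, 254, 255, 255, 255, 255, 254, 253, 248, 233, 179, 144, 118, 81, 108, 95]
150 [81, 84, 82, 85, 64, 255, 255, 255, 255, 255, 255, 255, 255, 255, 255, 226, 246, 252, 254, 254, 255, 255, 255, 254, 251, 251, 243, 212, 252, 255, 254, 255, 255, 255, 255]
190 [86, 90, 90, 61, 255, 255, 255, 255, 255, 255, 255, 255, 255, 255, 230, 249, 253, 253, 254, 254, 254, 253, 251, 253, 249, 233, 144, 255, 254, 255, 255, 255, 255, 255, 255]
200 [89, 86, 86, 55, 255, 255, 255, 255, 255, 218, 238, 240, 255, 225, 239, 249, 253, 254, 255, 255, 255, 254, 254, 252, 243, 216, 253, 255, 254, 255, 255, 255, 255, 255, 255]
220 [88, 92, 88, 75, 116, 170, 255, 255, 255, 255, 255, 255, 255, 222, 247, 252, 254, 255, 255, 255, 254, 254, 253, 245, 225, 143, 255, 255, 255, 255, 255, 255, 255, 252, 255]
245 [91, 93, 88, 89, 86, 88, 92, 85, 97, 58, 57, 59, 75, 81, 92, 87, 96, 93, 92, 96, 92, 89, 85, 80, 77, 55, 55, 62, 61, 64, 60, 60, 62, 63, 57]
```

Run:
```python
from h import *
import pickle
c=robot.capture("wrist");o=robot.observe();print(o["time_s"],o["tool_pos"],c["eye"])
g=cv2.cvtColor(c["img"],cv2.COLOR_RGB2GRAY)
_,l,st,ce=cv2.connectedComponentsWithStats((g>170).astype(np.uint8))
for s_,e in zip(st,ce):
    if 15<s_[4]<30000 and 250<e[0]<360: print(s_,e)
save(c,"w3.png",(250,50,350,280),2.6)
```

```text
8.05 [ 465.02403337 -244.31273261  374.1336258 ] [ 386.37069009 -265.42438703  342.97528657]
[306  64  14  12 151] [312.22516556  69.90728477]
[ 272   99   74  133 8053] [306.4912455  162.48789271]
[295 250  11   5  40] [299.975 252.075]
```

View pics/w3.png

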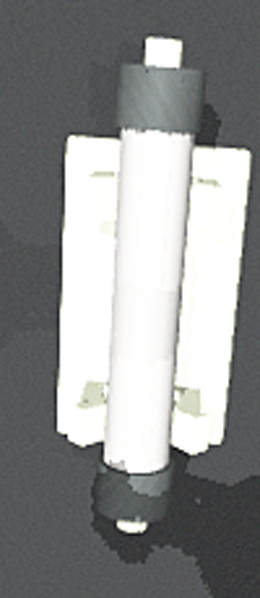

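This close view shows the column's stub ends at original pixels (312.5,64) and (300,254.5), lying straight in the rest.

Run:
```python
from h import *
c=robot.capture("wrist");o=robot.observe();print(o["time_s"],o["tool_pos"],o["orientation"])
E=np.array
c["eye"]=E([386.37069009,-265.42438703,342.97528657])
q=lambda u,v,z=42:ray(c,(u,v),z)[:2]
a,b=q(312.5,64.5),q(300.2,254);print(a,b,np.linalg.norm(a-b),(a+b)/2,np.arctan2(*(b-a)[::-1]))
a,b=q(310.5,98.5,54),q(302.5,231,54);print("body z54",a,b,np.linalg.norm(a-b),(a+b)/2,np.arctan2(*(b-a)[::-1]))
```

```text
8.1 [ 465.24657859 -243.51306255  374.09508313] [1.91454394e+00 2.48921652e+00 1.81844872e-03]
[ 369.76637646 -275.25386203] [ 546.53905723 -242.68886833] 179.74720994534886 [ 458.15271684 -258.97136518] 0.1821770926430403
body z54 [ 396.40583484 -269.90075022] [ 515.69316349 -247.31899342] 121.4059410234434 [ 456.04949917 -258.60987182] 0.18709163530543918
```

>>> {"name": "send_rows", "arguments": {"motion": [{"dx": -7, "dy": -6, "dz": 30, "spin": 2, "fingers": -0.2}, {"dx": -12.7, "dy": -11.8, "dz": 60, "spin": 4.3, "fingers": -0.2}, {"dx": -12.7, "dy": -11.8, "dz": 90, "spin": 4.3, "fingers": -0.2}, {"dx": -12.7, "dy": -11.8, "dz": 110, "spin": 4.3, "fingers": -0.2}, {"dx": -12.7, "dy": -11.8, "dz": 130, "spin": 4.3, "fingers": -0.2}, {"dx": -12.7, "dy": -11.8, "dz": 145, "spin": 4.3, "fingers": -0.2}, {"dx": -12.7, "dy": -11.8, "dz": 160, "spin": 4.3, "fingers": -0.2}, {"dx": -12.7, "dy": -11.8, "dz": 174, "spin": 4.3, "fingers": -0.2}, {"dx": -12.7, "dy": -11.8, "dz": 174, "spin": 4.3, "fingers": -0.2}, {"dx": -12.7, "dy": -11.8, "dz": 174, "spin": 4.3, "fingers": -0.2}]}}

```text
time_s: 8.93
tool_pos: [457.1, -258.2, 199.4]
orientation: [-2.005, -2.417, -0.001]
wrist_force: [-0.4, 0.0, 0.0]
gripper_width: 51.2
```

>>> {"name": "send_rows", "arguments": {"motion": [{"dx": 0, "dy": 0, "dz": 0, "spin": 0, "fingers": 0.1}, {"dx": 0, "dy": 0, "dz": 0, "spin": 0, "fingers": 0.2}, {"dx": 0, "dy": 0, "dz": 0, "spin": 0, "fingers": 0.3}, {"dx": 0, "dy": 0, "dz": 0, "spin": 0, "fingers": 0.4}, {"dx": 0, "dy": 0, "dz": 0, "spin": 0, "fingers": 0.5}, {"dx": 0, "dy": 0, "dz": 0, "spin": 0, "fingers": 1}, {"dx": 0, "dy": 0, "dz": 0, "spin": 0, "fingers": 1}, {"dx": 0, "dy": 0, "dz": 0, "spin": 0, "fingers": 1}, {"dx": 0, "dy": 0, "dz": 0, "spin": 0, "fingers": 1}, {"dx": 0, "dy": 0, "dz": 0, "spin": 0, "fingers": 1}], "grip_force": 40}}

```text
time_s: 9.77
tool_pos: [456.6, -260.2, 200.7]
orientation: [2.008, 2.413, 0.0]
wrist_force: [-0.4, 0.5, 6.0]
gripper_width: 23.4
```

>>> {"name": "send_rows", "arguments": {"motion": [{"dx": 0, "dy": 0, "dz": -4, "spin": 0, "fingers": 1}, {"dx": 0, "dy": 0, "dz": -12, "spin": 0, "fingers": 1}, {"dx": 0, "dy": 0, "dz": -25, "spin": 0, "fingers": 1}, {"dx": 0, "dy": 0, "dz": -45, "spin": 0, "fingers": 1}, {"dx": 0, "dy": 0, "dz": -65, "spin": 0, "fingers": 1}, {"dx": 0, "dy": 0, "dz": -85, "spin": 0, "fingers": 1}, {"dx": 0, "dy": 0, "dz": -105, "spin": 0, "fingers": 1}, {"dx": 0, "dy": 0, "dz": -125, "spin": 0, "fingers": 1}, {"dx": 0, "dy": 0, "dz": -142, "spin": 0, "fingers": 1}, {"dx": 0, "dy": 0, "dz": -150, "spin": 0, "fingers": 1}]}}

```text
time_s: 10.6
tool_pos: [456.1, -259.4, 351.9]
orientation: [2.007, 2.414, 0.001]
wrist_force: [0.5, 0.1, -3.1]
gripper_width: 23.8
```

>>> {"name": "send_rows", "arguments": {"motion": [{"dx": 10, "dy": 4, "dz": 0, "spin": 1, "fingers": 1}, {"dx": 30, "dy": 12, "dz": 0, "spin": 2.5, "fingers": 1}, {"dx": 50, "dy": 20, "dz": 0, "spin": 4, "fingers": 1}, {"dx": 72, "dy": 28, "dz": 0, "spin": 5.5, "fingers": 1}, {"dx": 94, "dy": 37, "dz": 0, "spin": 7, "fingers": 1}, {"dx": 116, "dy": 46, "dz": 0, "spin": 8.5, "fingers": 1}, {"dx": 138, "dy": 55, "dz": 0, "spin": 10, "fingers": 1}, {"dx": 160, "dy": 63, "dz": 0, "spin": 11.5, "fingers": 1}, {"dx": 180, "dy": 71, "dz": 0, "spin": 13, "fingers": 1}, {"dx": 200, "dy": 79, "dz": 0, "spin": 13.4, "fingers": 1}]}}

```text
time_s: 11.43
tool_pos: [496.7, -47.3, 349.2]
orientation: [-2.276, -2.163, 0.002]
wrist_force: [-0.3, 0.3, -2.2]
gripper_width: 23.8
```

>>> {"name": "send_rows", "arguments": {"motion": [{"dx": 24, "dy": 4, "dz": 0, "spin": 0, "fingers": 1}, {"dx": 50, "dy": 8, "dz": 0, "spin": 0, "fingers": 1}, {"dx": 76, "dy": 12, "dz": 0, "spin": 0, "fingers": 1}, {"dx": 102, "dy": 16, "dz": 0, "spin": 0, "fingers": 1}, {"dx": 128, "dy": 20, "dz": 0, "spin": 0, "fingers": 1}, {"dx": 154, "dy": 23, "dz": 0, "spin": 0, "fingers": 1}, {"dx": 178, "dy": 26, "dz": 0, "spin": 0, "fingers": 1}, {"dx": 198, "dy": 28, "dz": 0, "spin": 0, "fingers": 1}, {"dx": 209, "dy": 30, "dz": 0, "spin": 0, "fingers": 1}, {"dx": 213.3, "dy": 30.3, "dz": 0, "spin": 0, "fingers": 1}]}}

```text
time_s: 12.27
tool_pos: [538.2, 165.1, 349.5]
orientation: [-2.272, -2.168, -0.001]
wrist_force: [-0.3, -0.2, -2.6]
gripper_width: 23.7
```

>>> {"name": "send_rows", "arguments": {"motion": [{"dx": 0, "dy": 0, "dz": 10, "spin": 0, "fingers": 1}, {"dx": 0, "dy": 0, "dz": 20, "spin": 0, "fingers": 1}, {"dx": 0, "dy": 0, "dz": 30, "spin": 0, "fingers": 1}, {"dx": 0, "dy": 0, "dz": 40, "spin": 0, "fingers": 1}, {"dx": 0, "dy": 0, "dz": 50, "spin": 0, "fingers": 1}, {"dx": 0, "dy": 0, "dz": 60, "spin": 0, "fingers": 1}, {"dx": 0, "dy": 0, "dz": 70, "spin": 0, "fingers": 1}, {"dx": 0, "dy": 0, "dz": 70, "spin": 0, "fingers": 1}, {"dx": 0, "dy": 0, "dz": 70, "spin": 0, "fingers": 1}, {"dx": 0, "dy": 0, "dz": 70, "spin": 0, "fingers": 1}]}}

```text
time_s: 13.1
tool_pos: [538.6, 163.1, 279.8]
orientation: [2.277, 2.165, 0.001]
wrist_force: [0.5, -0.3, -2.9]
gripper_width: 23.4
```

Run:
```python
from h import *
import pickle
c=robot.capture("wrist");s=robot.capture("side");pickle.dump([c,s],open("c4.pkl","wb"))
k=cv2.resize(s["img"][160:300,280:440],(411,360));w=cv2.resize(c["img"],None,fx=.9,fy=.9)
cv2.imwrite("pics/m4.png",np.hstack([w[:,100:488],k])[:,:,::-1])
o=robot.observe();print(o["time_s"],o["tool_pos"],o["orientation"],o["wrist_force"])
```

```text
13.2 [538.76365866 163.13485264 280.28403853] [2.27638874e+00 2.16428392e+00 2.03269888e-03] [ 0.72735189  0.48086353 -1.49811957]
```

View pics/m4.png

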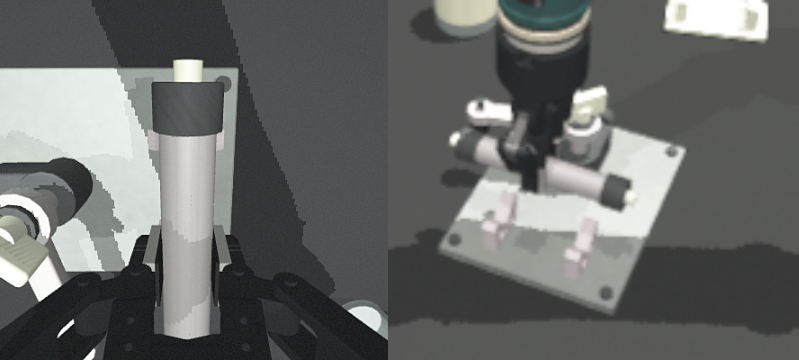

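The near V-block shows behind the column in the wrist panel, edges at about (148,141) and (225,141). I'll measure its centre.

Run:
```python
from h import *
import pickle
c,s=pickle.load(open("c4.pkl","rb"))
g=c["img"].astype(int);
for v in(150,154,158,162):
    print(v,[(u,g[v,u].tolist()) for u in list(range(268,282,2))+list(range(350,366,2))])
for a,b in((148,225),):
  for v in(130,141):
    A,B=[ray(c,((u+100)/.9,v/.9),49)[:2] for u in(a,b)];print(A,B,np.linalg.norm(A-B),(A+B)/2)
A=ray(c,((188+100)/.9,80/.9),125);print("col end",A)
```

```text
150 [(268, [223, 230, 225]), (270, [225, 231, 226]), (272, [129, 137, 131]), (274, [126, 133, 126]), (276, [189, 185, 184]), (278, [188, 182, 182]), (280, [191, 183, 184]), (350, [136, 134, 133]), (352, [210, 205, 203]), (354, [198, 194, 195]), (356, [199, 193, 195]), (358, [207, 202, 203]), (360, [154, 163, 155]), (362, [154, 162, 156]), (364, [154, 164, 156])]
154 [(268, [222, 228, 221]), (270, [223, 229, 222]), (272, [223, 230, 223]), (274, [230, 237, 231]), (276, [187, 182, 183]), (278, [186, 181, 182]), (280, [189, 184, 185]), (350, [126, 123, 120]), (352, [212, 205, 204]), (354, [203, 197, 198]), (356, [204, 200, 200]), (358, [205, 200, 200]), (360, [155, 161, 157]), (362, [156, 165, 160]), (364, [156, 162, 157])]
158 [(268, [223, 229, 223]), (270, [222, 227, 222]), (272, [221, 226, 221]), (274, [231, 237, 230]), (276, [187, 182, 182]), (278, [185, 178, 179]), (280, [184, 180, 181]), (350, [121, 119, 118]), (352, [205, 200, 201]), (354, [206, 200, 200]), (356, [205, 197, 197]), (358, [209, 202, 206]), (360, [154, 160, 156]), (362, [154, 162, 161]), (364, [156, 167, 161])]
162 [(268, [219, 225, 219]), (270, [220, 225, 220]), (272, [218, 226, 219]), (274, [224, 230, 226]), (276, [186, 180, 181]), (278, [189, 183, 184]), (280, [188, 184, 184]), (350, [121, 123, 118]), (352, [202, 196, 197]), (354, [202, 196, 196]), (356, [193, 186, 188]), (358, [200, 193, 194]), (360, [150, 160, 155]), (362, [156, 162, 158]), (364, [155, 163, 159])]
[488.67318312 140.84168674] [491.27356625 192.51655961] 51.740259741377685 [489.97337468 166.67912317]
[496.1181062  140.15453729] [498.75128176 192.45113535] 52.362847347574466 [497.43469398 166.30283632]
col end [458.08203014 168.87402636 125.        ]
```

The V-block centre matches my estimate to about 1 mm, so I'll lower the column.

>>> {"name": "send_rows", "arguments": {"motion": [{"dx": 0, "dy": 0, "dz": 10, "spin": 0, "fingers": 1}, {"dx": 0, "dy": 0, "dz": 22, "spin": 0, "fingers": 1}, {"dx": 0, "dy": 0, "dz": 34, "spin": 0, "fingers": 1}, {"dx": 0, "dy": 0, "dz": 45, "spin": 0, "fingers": 1}, {"dx": 0, "dy": 0, "dz": 54, "spin": 0, "fingers": 1}, {"dx": 0, "dy": 0, "dz": 62, "spin": 0, "fingers": 1}, {"dx": 0, "dy": 0, "dz": 67, "spin": 0, "fingers": 1}, {"dx": 0, "dy": 0, "dz": 70, "spin": 0, "fingers": 1}, {"dx": 0, "dy": 0, "dz": 72, "spin": 0, "fingers": 1}, {"dx": 0, "dy": 0, "dz": 72.5, "spin": 0, "fingers": 1}]}}

```text
time_s: 14.03
tool_pos: [538.5, 163.0, 207.0]
orientation: [2.277, 2.165, 0.0]
wrist_force: [-0.8, -0.5, -1.8]
gripper_width: 23.7
```

>>> {"name": "send_rows", "arguments": {"motion": [{"dx": 0, "dy": 0, "dz": 0.3, "spin": 0, "fingers": 1}, {"dx": 0, "dy": 0, "dz": 0.6, "spin": 0, "fingers": 1}, {"dx": 0, "dy": 0, "dz": 0.9, "spin": 0, "fingers": 1}, {"dx": 0, "dy": 0, "dz": 1.2, "spin": 0, "fingers": 1}, {"dx": 0, "dy": 0, "dz": 1.5, "spin": 0, "fingers": 1}, {"dx": 0, "dy": 0, "dz": 1.8, "spin": 0, "fingers": 1}, {"dx": 0, "dy": 0, "dz": 2.1, "spin": 0, "fingers": 1}, {"dx": 0, "dy": 0, "dz": 2.4, "spin": 0, "fingers": 1}, {"dx": 0, "dy": 0, "dz": 2.4, "spin": 0, "fingers": 1}, {"dx": 0, "dy": 0, "dz": 2.4, "spin": 0, "fingers": 1}]}}

```text
time_s: 14.87
tool_pos: [538.5, 162.8, 205.0]
orientation: [2.277, 2.164, -0.0]
wrist_force: [-0.8, -1.5, 1.8]
gripper_width: 23.5
```

Contact is beginning (force z from −1.8 to +1.8 N), so 0.8 mm more and then open gently.

>>> {"name": "send_rows", "arguments": {"motion": [{"dx": 0, "dy": 0, "dz": 0.3, "spin": 0, "fingers": 1}, {"dx": 0, "dy": 0, "dz": 0.6, "spin": 0, "fingers": 1}, {"dx": 0, "dy": 0, "dz": 0.8, "spin": 0, "fingers": 1}, {"dx": 0, "dy": 0, "dz": 0.8, "spin": 0, "fingers": 0.4}, {"dx": 0, "dy": 0, "dz": 0.8, "spin": 0, "fingers": 0.3}, {"dx": 0, "dy": 0, "dz": 0.8, "spin": 0, "fingers": 0.2}, {"dx": 0, "dy": 0, "dz": 0.8, "spin": 0, "fingers": 0.1}, {"dx": 0, "dy": 0, "dz": 0.8, "spin": 0, "fingers": 0}, {"dx": 0, "dy": 0, "dz": 0.8, "spin": 0, "fingers": -0.1}, {"dx": 0, "dy": 0, "dz": 0.8, "spin": 0, "fingers": -0.1}]}}

```text
time_s: 15.7
tool_pos: [538.5, 163.0, 203.9]
orientation: [-2.277, -2.164, -0.0]
wrist_force: [0.1, -0.9, 0.1]
gripper_width: 47.2
```

>>> {"name": "send_rows", "arguments": {"motion": [{"dx": 0, "dy": 0, "dz": 0, "spin": 0, "fingers": -0.1}, {"dx": 0, "dy": 0, "dz": -10, "spin": 0, "fingers": -0.1}, {"dx": 0, "dy": 0, "dz": -30, "spin": 0, "fingers": -0.1}, {"dx": 0, "dy": 0, "dz": -60, "spin": 0, "fingers": -0.1}, {"dx": 0, "dy": 0, "dz": -90, "spin": 0, "fingers": -0.1}, {"dx": 0, "dy": 0, "dz": -120, "spin": 0, "fingers": 0.5}, {"dx": 0, "dy": 0, "dz": -150, "spin": 0, "fingers": 1}, {"dx": 0, "dy": 0, "dz": -180, "spin": 0, "fingers": 1}, {"dx": 0, "dy": 0, "dz": -180, "spin": 0, "fingers": 1}, {"dx": 0, "dy": 0, "dz": -180, "spin": 0, "fingers": 1}]}}

```text
time_s: 16.53
tool_pos: [538.8, 163.1, 386.7]
orientation: [2.275, 2.163, 0.007]
wrist_force: [0.3, 0.4, -0.1]
gripper_width: 0.1
```

Run:
```python
from h import *
import pickle
c=robot.capture("wrist");s=robot.capture("side");pickle.dump([c,s],open("c5.pkl","wb"))
k=cv2.resize(s["img"][160:300,280:440],(411,360));w=cv2.resize(c["img"],None,fx=.9,fy=.9)
cv2.imwrite("pics/m5.png",np.hstack([w[:,0:388],k])[:,:,::-1])
o=robot.observe();print(o["time_s"],o["tool_pos"],o["orientation"],o["wrist_force"])
```

```text
16.6333 [537.894884   162.54543004 383.87699609] [-2.27703240e+00 -2.16437574e+00  1.46870409e-03] [-0.14228697 -1.11526629  0.3861032 ]
```

View pics/m5.png

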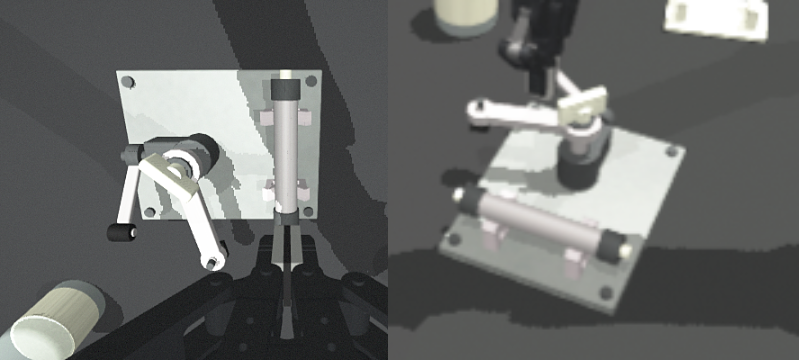

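The column lies in both V-blocks (panel body from (285,80) to (284,215)), and the lever is open. The bar end is at (213,263) and the wing runs from (145,160) to (193,198). Now the bar and wing angles.

```bash
cat >> h.py <<'E'
O=np.array([539.,162.3]);YAW=-0.05
Rz=np.array([[np.cos(YAW),-np.sin(YAW)],[np.sin(YAW),np.cos(YAW)]])
def cl(p): return Rz.T@(np.array(p)[:2]-O)
def wd(p): return O+Rz@np.array(p)
def delta(p,psi,cur): # clamp target -> tool dx,dy from cur
    d=wd(p)-np.array(cur)[:2]; return d@[np.cos(psi),np.sin(psi)], d@[np.sin(psi),-np.cos(psi)]
def psi():
    o=robot.observe();r=R.from_rotvec(o["orientation"]).as_matrix();return np.arctan2(r[1,0],r[0,0])
E
python3 - <<'E'
from h import *
import pickle
c,s=pickle.load(open("c5.pkl","rb"))
q=lambda u,v,z:cl(ray(c,(u/.9,v/.9),z))
b=q(213,263,91)-[0,-100];print("bar end",b,np.hypot(*b),"ang",np.arctan2(b[0],b[1]))
for z in(120,126):
  a,e=q(146,160,z),q(193,194,z);print("wing",a,e,np.arctan2(*(e-a)[::-1]),(a+e)/2,np.linalg.norm(e-a))
print("tip",q(122,232,90),"column ends",q(286,80,52),q(285,212,52))
# wing mask: creamy white top
P=psi();o=robot.observe();print(P,o["tool_pos"],delta((90,-114),P,o["tool_pos"]))
g=c["img"][150:250,140:240].astype(int);m=((g[:,:,0]-g[:,:,2]>12)&(g[:,:,0]>215)).astype(np.uint8)
cs,_=cv2.findContours(m,0,2);k=max(cs,key=cv2.contourArea);print(cv2.contourArea(k),cv2.minAreaRect(k+[140,150]))
E
```

```text
bar end [101.00440353  25.76580336] 104.23898577180499 ang 1.3210273574436215
wing [ -17.65773348 -112.62604546] [ 12.28803822 -77.29048076] 0.86777386978413 [ -2.68484763 -94.95826311] 46.31793793608455
wing [ -19.27474001 -109.70226585] [  9.90735    -75.26783419] 0.8677738697841304 [ -4.683695   -92.48505002] 45.1367307291052
tip [  65.09746337 -162.87371867] column ends [-79.18783313   1.97713408] [61.11142683  0.67059227]
1.5200772674948848 [537.894884   162.54543004 383.87699609] (np.float64(-114.1243432110457), np.float64(91.19808702286932))
0.0 ((209.0, 223.0), (0.0, 0.0), 0.0)
```

>>> {"name": "send_rows", "arguments": {"motion": [{"dx": -28, "dy": 23, "dz": 0, "spin": 0, "fingers": 1}, {"dx": -57, "dy": 46, "dz": 10, "spin": 0, "fingers": 1}, {"dx": -86, "dy": 69, "dz": 30, "spin": 0, "fingers": 1}, {"dx": -114, "dy": 91, "dz": 50, "spin": 0, "fingers": 1}, {"dx": -114, "dy": 91, "dz": 65, "spin": 0, "fingers": 1}, {"dx": -114, "dy": 91, "dz": 85, "spin": 0, "fingers": 1}, {"dx": -114, "dy": 91, "dz": 105, "spin": 0, "fingers": 1}, {"dx": -114, "dy": 91, "dz": 125, "spin": 0, "fingers": 1}, {"dx": -114, "dy": 91, "dz": 136, "spin": 0, "fingers": 1}, {"dx": -114, "dy": 91, "dz": 136, "spin": 0, "fingers": 1}]}}

```text
time_s: 17.47
tool_pos: [621.7, 44.2, 244.1]
orientation: [-2.273, -2.162, 0.01]
wrist_force: [-1.9, -0.4, -0.0]
gripper_width: -0.2
```

Run:
```python
from h import *
o=robot.observe();P=psi();print(o["time_s"],o["tool_pos"],o["wrist_force"],cl(o["tool_pos"]),P)
c0=wd((90,-114))
for a in np.linspace(1.32,0,11)[0:]:
    t=1-a/1.32; off=28-9*t   # offset from bar centreline
    u=np.array([np.sin(a),np.cos(a)]);n=np.array([np.cos(a),-np.sin(a)])
    p=np.array([0,-100])+82*u+off*n
    print(round(a,2),np.round(p,1),np.round(delta(p,P,c0),1))
```

```text
17.4667 [621.68719537  44.20513491 244.09506097] [-1.86998475 -0.44497262 -0.04888638] [  88.48614116 -113.81463993] 1.5206846255853341
1.32 [  86.4 -106.8] [ 7.2 -3.6]
1.19 [ 86.2 -94.5] [19.5 -3.8]
1.06 [ 84.3 -82.4] [31.6 -5.7]
0.92 [ 80.7 -70.8] [43.2 -9.3]
0.79 [ 75.5 -59.8] [ 54.2 -14.5]
0.66 [ 68.8 -49.6] [ 64.4 -21.2]
0.53 [ 60.8 -40.6] [ 73.4 -29.2]
0.4 [ 51.7 -32.7] [ 81.3 -38.4]
0.26 [ 41.5 -26.3] [ 87.7 -48.5]
0.13 [ 30.5 -21.3] [ 92.7 -59.5]
0.0 [ 19. -18.] [ 96. -71.]
```

>>> {"name": "send_rows", "arguments": {"motion": [{"dx": 7, "dy": -3.6, "dz": -3, "spin": 0, "fingers": 1}, {"dx": 13, "dy": -3.7, "dz": -3, "spin": 0, "fingers": 1}, {"dx": 19.5, "dy": -3.8, "dz": -3, "spin": 0, "fingers": 1}, {"dx": 26, "dy": -4.7, "dz": -3, "spin": 0, "fingers": 1}, {"dx": 32, "dy": -5.7, "dz": -3, "spin": 0, "fingers": 1}, {"dx": 43, "dy": -9.3, "dz": -3, "spin": 0, "fingers": 1}, {"dx": 49, "dy": -12, "dz": -3, "spin": 0, "fingers": 1}, {"dx": 54, "dy": -14.5, "dz": -3, "spin": 0, "fingers": 1}, {"dx": 64, "dy": -21, "dz": -3, "spin": 0, "fingers": 1}, {"dx": 73, "dy": -29, "dz": -3, "spin": 0, "fingers": 1}]}}

```text
time_s: 18.3
tool_pos: [598.2, 119.4, 251.0]
orientation: [2.277, 2.163, 0.001]
wrist_force: [0.3, -1.0, -0.1]
gripper_width: 0.1
```

>>> {"name": "send_rows", "arguments": {"motion": [{"dx": 4, "dy": -4.5, "dz": 0, "spin": 0, "fingers": 1}, {"dx": 8, "dy": -9, "dz": 0, "spin": 0, "fingers": 1}, {"dx": 11.5, "dy": -14, "dz": 0, "spin": 0, "fingers": 1}, {"dx": 14.5, "dy": -19.5, "dz": 0, "spin": 0, "fingers": 1}, {"dx": 17, "dy": -25, "dz": 0, "spin": 0, "fingers": 1}, {"dx": 19.5, "dy": -30, "dz": 0, "spin": 0, "fingers": 1}, {"dx": 21.5, "dy": -35, "dz": 0, "spin": 0, "fingers": 1}, {"dx": 23, "dy": -39, "dz": 0, "spin": 0, "fingers": 1}, {"dx": 23, "dy": -42, "dz": 0, "spin": 0, "fingers": 1}, {"dx": 23, "dy": -42, "dz": 0, "spin": 0, "fingers": 1}]}}

```text
time_s: 19.13
tool_pos: [557.2, 144.5, 251.1]
orientation: [-2.276, -2.165, -0.002]
wrist_force: [0.7, 0.7, -0.3]
gripper_width: 0.2
```

>>> {"name": "send_rows", "arguments": {"motion": [{"dx": 0, "dy": -1, "dz": 3, "spin": 0, "fingers": 1}, {"dx": 0, "dy": -2, "dz": 3, "spin": 0, "fingers": 1}, {"dx": 0, "dy": -3, "dz": 3, "spin": 0, "fingers": 1}, {"dx": 0, "dy": -3, "dz": 3, "spin": 0, "fingers": 1}, {"dx": 0, "dy": -4, "dz": 3, "spin": 0, "fingers": 1}, {"dx": 0, "dy": -4, "dz": 3, "spin": 0, "fingers": 1}, {"dx": 0, "dy": -5, "dz": 3, "spin": 0, "fingers": 1}, {"dx": 0, "dy": -5, "dz": 3, "spin": 0, "fingers": 1}, {"dx": 0, "dy": -5, "dz": 3, "spin": 0, "fingers": 1}, {"dx": 0, "dy": -5, "dz": 3, "spin": 0, "fingers": 1}]}}

```text
time_s: 19.97
tool_pos: [554.3, 144.1, 248.6]
orientation: [2.276, 2.162, 0.007]
wrist_force: [5.8, -0.5, -0.4]
gripper_width: -0.4
```

Run:
```python
from h import *
o=robot.observe();c=robot.capture("scene")
save(c,"s6.png",(300,130,420,270),4)
print(o["time_s"],cl(o["tool_pos"]),o["wrist_force"])
```

```text
19.9667 [ 16.15363467 -17.37054228] [ 5.77861247 -0.48394233 -0.36535816]
```

The bar is at its stop: 5.8 N while commanded 2 mm further, where 1 N would move it. I'll back off, rise, and go over the nut.

>>> {"name": "send_rows", "arguments": {"motion": [{"dx": 0, "dy": 7, "dz": 0, "spin": 0, "fingers": 1}, {"dx": 0, "dy": 20, "dz": 0, "spin": 0, "fingers": 1}, {"dx": 0, "dy": 20, "dz": -10, "spin": 0, "fingers": 1}, {"dx": 0, "dy": 20, "dz": -35, "spin": 0, "fingers": 1}, {"dx": 0, "dy": 20, "dz": -60, "spin": 0, "fingers": 1}, {"dx": 0, "dy": 20, "dz": -85, "spin": 0, "fingers": 1}, {"dx": 0, "dy": 20, "dz": -105, "spin": 0, "fingers": 1}, {"dx": 0, "dy": 20, "dz": -110, "spin": 0, "fingers": 0}, {"dx": 0, "dy": 20, "dz": -110, "spin": 0, "fingers": 0}, {"dx": 0, "dy": 20, "dz": -110, "spin": 0, "fingers": 0}]}}

```text
time_s: 20.85
tool_pos: [571.4, 142.9, 357.4]
orientation: [-2.276, -2.164, 0.003]
wrist_force: [-0.1, -0.2, 0.1]
gripper_width: 35.7
```

>>> {"name": "send_rows", "arguments": {"motion": [{"dx": -12, "dy": -5, "dz": 0, "spin": -7, "fingers": 0}, {"dx": -24, "dy": -10, "dz": 0, "spin": -14, "fingers": 0}, {"dx": -36, "dy": -15, "dz": 0, "spin": -21, "fingers": 0}, {"dx": -50, "dy": -20, "dz": 0, "spin": -28, "fingers": 0}, {"dx": -64, "dy": -25, "dz": 0, "spin": -35, "fingers": 0}, {"dx": -76, "dy": -29, "dz": 0, "spin": -42, "fingers": 0}, {"dx": -82, "dy": -31, "dz": 0, "spin": -49, "fingers": 0}, {"dx": -82, "dy": -31, "dz": 0, "spin": -50, "fingers": 0}, {"dx": -82, "dy": -31, "dz": 0, "spin": -50, "fingers": 0}, {"dx": -82, "dy": -31, "dz": 0, "spin": -50, "fingers": 0}]}}

```text
time_s: 21.68
tool_pos: [537.2, 63.3, 357.2]
orientation: [-1.151, -2.921, 0.0]
wrist_force: [-0.6, -0.3, -0.4]
gripper_width: 42.4
```

Run:
```python
from h import *
import pickle
c=robot.capture("wrist");s=robot.capture("side");pickle.dump([c,s],open("c6.pkl","wb"))
k=cv2.resize(s["img"][150:290,290:430],(360,360));w=cv2.resize(c["img"][:,100:500],(440,440))
w=c["img"][:,110:510][:360];cv2.imwrite("pics/m6.png",np.hstack([w,k])[:,:,::-1])
o=robot.observe();print(o["time_s"],o["tool_pos"],cl(o["tool_pos"]),psi())
```

```text
21.7833 [537.40248607  63.70028798 357.68269884] [  3.33241424 -98.55633047] 2.392504012575099
```

View pics/m6.png

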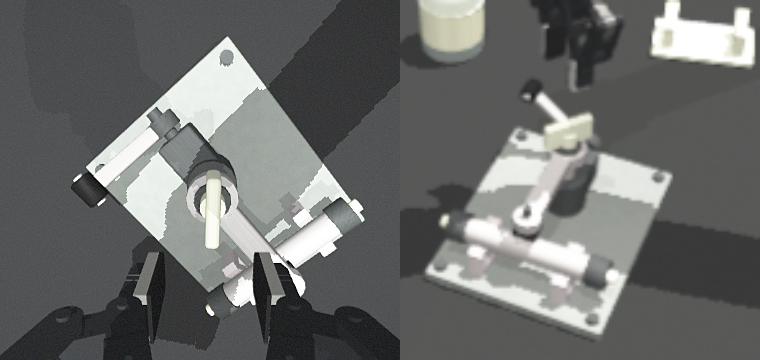

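The bar lies across the column. The wing appears nearly parallel to the image vertical, from (212,172) to (213,248), with its middle near (212,209).

Run:
```python
from h import *
import pickle
c,s=pickle.load(open("c6.pkl","rb"))
q=lambda u,v,z:ray(c,(u+110,v),z)[:2]
for z in(121,125):
  a,e=q(212,173,z),q(212.5,247,z);m=(a+e)/2;print(np.linalg.norm(e-a),m,cl(m),np.arctan2(*(e-a)[::-1])-YAW)
P=psi();o=robot.observe();d=m-o["tool_pos"][:2];print(o["tool_pos"],d@[np.cos(P),np.sin(P)],d@[np.sin(P),-np.cos(P)],P)
# bar: edges
a,b=q(222,222,91),q(285,282,91);print("bar dir",cl(a),cl(b))
```

```text
52.42971740352917 [533.14427944  62.43698331] [  -0.85733182 -100.03087797] 0.8803691225650782
51.40784797705638 [532.15583736  61.29953664] [  -1.78768997 -101.21630465] 0.8803691225650786
[537.40248607  63.70028798 357.68269884] 2.207328583630393 -5.330912701833985 2.392504012575099
bar dir [  5.97187607 -79.6302967 ] [ 0.17998299 -5.07406496]
```

>>> {"name": "send_rows", "arguments": {"motion": [{"dx": 2, "dy": -4.5, "dz": 10, "spin": 0, "fingers": 0}, {"dx": 2, "dy": -4.5, "dz": 25, "spin": 0, "fingers": 0}, {"dx": 2, "dy": -4.5, "dz": 40, "spin": 0, "fingers": 0}, {"dx": 2, "dy": -4.5, "dz": 55, "spin": 0, "fingers": 0}, {"dx": 2, "dy": -4.5, "dz": 68, "spin": 0, "fingers": 0}, {"dx": 2, "dy": -4.5, "dz": 78, "spin": 0, "fingers": 0}, {"dx": 2, "dy": -4.5, "dz": 87, "spin": 0, "fingers": 0}, {"dx": 2, "dy": -4.5, "dz": 87, "spin": 0, "fingers": 0}, {"dx": 2, "dy": -4.5, "dz": 87, "spin": 0, "fingers": 0}, {"dx": 2, "dy": -4.5, "dz": 87, "spin": 0, "fingers": 0}]}}

```text
time_s: 22.62
tool_pos: [533.2, 61.2, 271.5]
orientation: [1.148, 2.923, 0.001]
wrist_force: [0.4, -0.1, -0.3]
gripper_width: 42.9
```

>>> {"name": "send_rows", "arguments": {"motion": [{"dx": 0, "dy": 0, "dz": 0, "spin": 0, "fingers": 0.3}, {"dx": 0, "dy": 0, "dz": 0, "spin": 0, "fingers": 0.5}, {"dx": 0, "dy": 0, "dz": 0, "spin": 0, "fingers": 0.6}, {"dx": 0, "dy": 0, "dz": 0, "spin": 0, "fingers": 0.7}, {"dx": 0, "dy": 0, "dz": 0, "spin": 0, "fingers": 1}, {"dx": 0, "dy": 0, "dz": 0, "spin": 0, "fingers": 1}, {"dx": 0, "dy": 0, "dz": 0, "spin": 0, "fingers": 1}, {"dx": 0, "dy": 0, "dz": 0, "spin": 0, "fingers": 1}, {"dx": 0, "dy": 0, "dz": 0, "spin": 0, "fingers": 1}, {"dx": 0, "dy": 0, "dz": 0, "spin": 0, "fingers": 1}], "grip_force": 25}}

```text
time_s: 23.45
tool_pos: [532.2, 62.0, 271.8]
orientation: [-1.147, -2.924, -0.001]
wrist_force: [-3.2, 2.5, 6.3]
gripper_width: 16.8
```

Run:
```python
from h import *
o=robot.observe();print(o["time_s"],o["tool_pos"],cl(o["tool_pos"]),psi(),o["wrist_force"],o["moment"],o["gripper_width"],o["joint_positions"])
```

```text
23.45 [532.23868053  61.95395833 271.7874919 ] [  -1.73765778 -100.55856038] 2.393725497320194 [-3.16582087  2.45896188  6.30518908] [ 0.46307819  0.65831816 -0.03929545] 16.80816270084482 [ 0.14260471  0.5951733  -0.46813805  2.11412614  0.5103651   0.54212743
  1.69266807]
```

>>> {"name": "send_rows", "arguments": {"motion": [{"dx": 0, "dy": 0, "dz": 0, "spin": 0, "fingers": 1}, {"dx": 0, "dy": 0, "dz": 0, "spin": 0, "fingers": 1}, {"dx": 0, "dy": 0, "dz": 0, "spin": 0, "fingers": 1}, {"dx": 0, "dy": 0, "dz": 0, "spin": 0, "fingers": 1}, {"dx": 0, "dy": 0, "dz": 0, "spin": 0, "fingers": 1}, {"dx": 0, "dy": 0, "dz": 0, "spin": 0, "fingers": 1}, {"dx": 0, "dy": 0, "dz": 0, "spin": 0, "fingers": 1}, {"dx": 0, "dy": 0, "dz": 0, "spin": 0, "fingers": 1}, {"dx": 0, "dy": 0, "dz": 0, "spin": 0, "fingers": 1}, {"dx": 0, "dy": 0, "dz": 0, "spin": 0, "fingers": 1}]}}

```text
time_s: 24.28
tool_pos: [532.2, 62.0, 271.8]
orientation: [-1.147, -2.924, -0.001]
wrist_force: [-3.4, 2.2, 4.9]
gripper_width: 16.5
```

Run:
```python
from h import *
c=robot.capture("side");s=robot.capture("scene")
k=cv2.resize(c["img"][150:250,310:410],(400,400),interpolation=2);w=cv2.resize(s["img"][130:230,310:410],(400,400),interpolation=2)
cv2.imwrite("pics/m7.png",np.hstack([w,k])[:,:,::-1])
o=robot.observe();print(o["tool_pos"],o["wrist_force"],o["moment"],o["gripper_width"],psi())
```

```text
[532.23459057  61.98476243 271.77877012] [-3.15271646  1.95882155  4.86335441] [0.47492262 0.66969391 0.05021821] 16.537482296748422 2.393741909937118
```

View pics/m7.png

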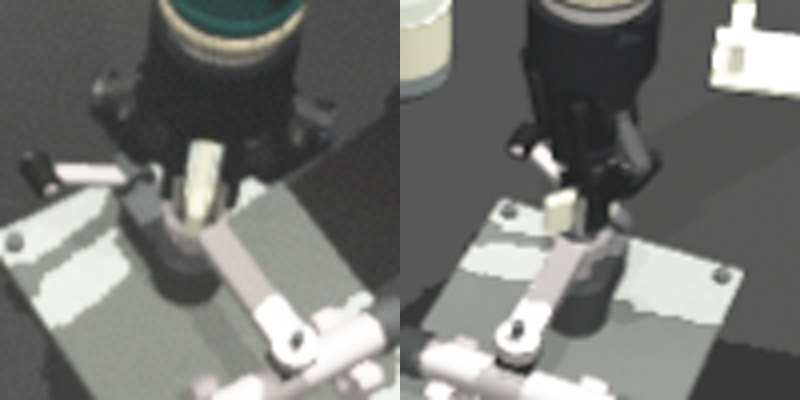

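The jaws stalled at 16.5 mm instead of 10, with a 4 N side force. The fingertips are probably on the nut's hub, below the wing, so I'll open, rise 6 mm, shift 2 mm along tool x, and close again.

>>> {"name": "send_rows", "arguments": {"motion": [{"dx": 0, "dy": 0, "dz": 0, "spin": 0, "fingers": 0.3}, {"dx": 0, "dy": 0, "dz": 0, "spin": 0, "fingers": 0.3}, {"dx": 1, "dy": 0, "dz": -3, "spin": 0, "fingers": 0.3}, {"dx": 2, "dy": 0, "dz": -6, "spin": 0, "fingers": 0.3}, {"dx": 2, "dy": 0, "dz": -6, "spin": 0, "fingers": 0.5}, {"dx": 2, "dy": 0, "dz": -6, "spin": 0, "fingers": 0.6}, {"dx": 2, "dy": 0, "dz": -6, "spin": 0, "fingers": 0.7}, {"dx": 2, "dy": 0, "dz": -6, "spin": 0, "fingers": 1}, {"dx": 2, "dy": 0, "dz": -6, "spin": 0, "fingers": 1}, {"dx": 2, "dy": 0, "dz": -6, "spin": 0, "fingers": 1}]}}

```text
time_s: 25.22
tool_pos: [531.7, 62.3, 277.4]
orientation: [1.148, 2.923, 0.0]
wrist_force: [0.3, -0.5, 5.1]
gripper_width: 16.1
```

Run:
```python
from h import *
o=robot.observe();print(o["tool_pos"],cl(o["tool_pos"]),o["wrist_force"],o["moment"],o["gripper_width"],psi())
```

```text
[531.71989076  62.25504844 277.39521248] [  -2.27084743 -100.28377523] [ 0.28616206 -0.54108496  5.14549981] [-0.11943796  0.02509309 -0.07420381] 16.051445114341846 2.392861096413763
```

Still 16 mm, but now centred: side force and moment are near zero. I'll turn part way and watch width and moment.

>>> {"name": "send_rows", "arguments": {"motion": [{"dx": 0, "dy": 0, "dz": 0, "spin": 2.5, "fingers": 1}, {"dx": 0, "dy": 0, "dz": 0.2, "spin": 5, "fingers": 1}, {"dx": 0, "dy": 0, "dz": 0.3, "spin": 7.5, "fingers": 1}, {"dx": 0, "dy": 0, "dz": 0.4, "spin": 10, "fingers": 1}, {"dx": 0, "dy": 0, "dz": 0.5, "spin": 12.5, "fingers": 1}, {"dx": 0, "dy": 0, "dz": 0.6, "spin": 15, "fingers": 1}, {"dx": 0, "dy": 0, "dz": 0.7, "spin": 17.5, "fingers": 1}, {"dx": 0, "dy": 0, "dz": 0.8, "spin": 20, "fingers": 1}, {"dx": 0, "dy": 0, "dz": 0.9, "spin": 22.5, "fingers": 1}, {"dx": 0, "dy": 0, "dz": 1, "spin": 25, "fingers": 1}]}}

```text
time_s: 26.05
tool_pos: [531.6, 62.5, 276.4]
orientation: [1.756, 2.604, 0.001]
wrist_force: [-0.2, 0.7, 4.9]
gripper_width: 15.9
```

Run:
```python
from h import *
o=robot.observe();print(o["tool_pos"],cl(o["tool_pos"]),o["wrist_force"],o["moment"],o["gripper_width"],psi())
c=robot.capture("scene")
for u,v in((0,0),):pass
# wing mask in scene: cream
g=c["img"].astype(int)[130:230,310:410];m=((g[:,:,0]-g[:,:,2]>18)&(g[:,:,0]>150)).astype(np.uint8)
n,l,st,ce=cv2.connectedComponentsWithStats(m)
for i in range(1,n):
  if st[i][4]>20: print(st[i],ce[i])
```

```text
[531.57322465  62.47413553 276.39045881] [  -2.42828004 -100.07229219] [-0.17085753  0.68984031  4.91383133] [-0.06190778  0.10601745  0.02913231] 15.853150176406917 1.954898732021985
[41  0 35 11 92] [57.81521739  6.64130435]
[42 41 11 17 74] [47.39189189 49.33783784]
```

>>> {"name": "send_rows", "arguments": {"motion": [{"dx": 0, "dy": 0, "dz": 0, "spin": 2.5, "fingers": 1}, {"dx": 0, "dy": 0, "dz": 0.2, "spin": 5, "fingers": 1}, {"dx": 0, "dy": 0, "dz": 0.3, "spin": 7.5, "fingers": 1}, {"dx": 0, "dy": 0, "dz": 0.4, "spin": 10, "fingers": 1}, {"dx": 0, "dy": 0, "dz": 0.5, "spin": 12.5, "fingers": 1}, {"dx": 0, "dy": 0, "dz": 0.6, "spin": 15, "fingers": 1}, {"dx": 0, "dy": 0, "dz": 0.7, "spin": 17.5, "fingers": 1}, {"dx": 0, "dy": 0, "dz": 0.8, "spin": 20, "fingers": 1}, {"dx": 0, "dy": 0, "dz": 0.9, "spin": 22.5, "fingers": 1}, {"dx": 0, "dy": 0, "dz": 1, "spin": 24.8, "fingers": 1}]}}

```text
time_s: 26.93
tool_pos: [531.5, 62.8, 275.3]
orientation: [2.274, 2.167, 0.001]
wrist_force: [-0.9, 0.3, 4.8]
gripper_width: 16.0
```

>>> {"name": "send_rows", "arguments": {"motion": [{"dx": 0, "dy": 0, "dz": 0, "spin": 0, "fingers": 1}, {"dx": 0, "dy": 0, "dz": 0, "spin": 0, "fingers": 0}, {"dx": 0, "dy": 0, "dz": 0, "spin": 0, "fingers": 0}, {"dx": 0, "dy": 0, "dz": 0, "spin": 0, "fingers": 0}, {"dx": 0, "dy": 0, "dz": -20, "spin": 0, "fingers": 0}, {"dx": 0, "dy": 0, "dz": -45, "spin": 0, "fingers": 0}, {"dx": 0, "dy": 0, "dz": -70, "spin": 0, "fingers": 0}, {"dx": 0, "dy": 0, "dz": -82, "spin": 0, "fingers": 0}, {"dx": 0, "dy": 0, "dz": -82, "spin": 0, "fingers": 0}, {"dx": 0, "dy": 0, "dz": -82, "spin": 0, "fingers": 0}]}}

```text
time_s: 27.77
tool_pos: [531.3, 62.0, 357.1]
orientation: [2.273, 2.168, 0.001]
wrist_force: [0.2, 0.2, -0.9]
gripper_width: 43.0
```

Run:
```python
from h import *
import pickle
c=robot.capture("wrist");pickle.dump(c,open("c8.pkl","wb"));o=robot.observe();print(o["time_s"],o["tool_pos"],cl(o["tool_pos"]),psi())
save(c,"w8.png")
g=c["img"].astype(int)
uv=proj(c,[*wd((0,-100)),124]);print("expected wing px",uv)
u,v=map(int,uv);x0,y0=u-60,v-60
k=g[y0:v+60,x0:u+60]
for t in(8,12,18,25):
  m=((k[:,:,0]-k[:,:,2]>t)&(k[:,:,0]>130)).astype(np.uint8)
  n,l,st,ce=cv2.connectedComponentsWithStats(m)
  i=1+np.argmax(st[1:,4]);P=np.argwhere(l==i)[:,::-1].astype(np.float32);r=cv2.minAreaRect(P);b=cv2.boxPoints(r)+[x0,y0]
  e=sorted([(np.linalg.norm(b[j]-b[(j+1)%4]),j) for j in range(2)]);j=e[1][1]
  A=cl(ray(c,b[j],122));B=cl(ray(c,b[(j+1)%4],122))
  print(t,st[i],np.round(r[1],1),"angle clamp",np.degrees(np.arctan2(*(B-A)[::-1])),"mid",cl(ray(c,np.array(r[0])+[x0,y0],122)))
```

```text
27.8167 [530.93490672  61.96059389 356.26529   ] [  -3.04013385 -100.61709464] 1.523413964938674
expected wing px [317.46299329 221.56676248]
8 [ 56  14  19  66 265] [64.9 15.1] angle clamp 9.76367385282301 mid [ -9.21045813 -95.8881821 ]
12 [ 56  15  19  65 198] [64.8 14.7] angle clamp 9.072789025665799 mid [ -9.1150601  -95.96193352]
18 [57 15  6  9 21] [3.9 9.3] angle clamp 158.76451843765653 mid [ -28.1681794  -101.33277063]
25 [70 33  1  1  1] [0. 0.] angle clamp 0.0 mid [-18.51253804 -93.84759978]
```

Run:
```python
from h import *
import pickle
c=pickle.load(open("c8.pkl","rb"));g=c["img"].astype(int)
for v in range(168,270,5): print(v,' '.join(f"{g[v,u].sum()//3:3d}{'c' if g[v,u,0]-g[v,u,2]>7 else ' '}" for u in range(296,346,2)))
```

```text
168  93   95   93   97   92   63   73  140  151  163  159  154  154  156  154  159  130   91   53   51   50   23  245  235  233 
173 135  144   90  122  140  137  134  134  130  135  133  123  130  128  144  144  144  143  147  146  138   49   41  132  113 
178 139   83  137  138  135  132  144  158  155  205c 201c 201c 194c 194c 180c 164c 120  118   97   91   91  147  124   76  137 
183 124  141  141  149  138  255  255  255  255  205c 206c 216c 212c 204c 186c 167c 229  226  210  116  116   89   78   75  138 
188 134  141  255  255  253  253  254  255  255  255  255  255  255  255  255  255  197  221  219  221  218  231  110   92  107 
193 239  255  255  253  255  120  118  139  120  255  255  255  255  255  255  255   94   95   33  230  216  218  217  178  205 
198 255  253  255  249  115  135  131  126  172c 255  255  255  255  255  255  255   95   92   91   96  104  227  217  202  220 
203 254  253  255  139  135  130  184c 202c 193  255  255  255  255  255  250  242c 147c 153c  80   95   86  238  216  223  217 
208 254  254  255  124  137  125  255  255  255  255  255  255  255 
[... 907 characters left out ...]
  223c 141  161  161  155  156  157  158  156  155  155 
248 235  235  235  235  234  234  234  236  177c 242c 251  249  249  249  241c 144  160  158  151  159  157  161  159  155  154 
253 234  233  233  234  235  235  235  233  244  145  161  159  159  158  182  182  179  233  234  235  234  244  150  153  156 
258 237  235  238  237  238  237  235  233  235  238  239  235  236  237  236  235  234  235  233  235  234  237  238  245  248 
263  84   84   86   88   86   87   80   85   82   82   88   88   86   81   86   85   83   84   87   88   83   84   84   88   84 
268  90   86   87   83   83   88   87   87   83   84   92   83   86   85   83   86   86   91   81   86   88   85   84   86   80
```

The wing's edges run straight down the image: left edge u 314 to 312, right edge about 326 throughout, from v 178 to 248. The tool is aligned with the clamp, so the wing is within about 1.5° of the column. The wider round boss seen in the middle explains the 16 mm grip. Now the lever.

>>> {"name": "send_rows", "arguments": {"motion": [{"dx": -22, "dy": 23, "dz": 0, "spin": 0, "fingers": 0}, {"dx": -44, "dy": 46, "dz": 10, "spin": 0, "fingers": 0}, {"dx": -64, "dy": 69.4, "dz": 25, "spin": 0, "fingers": 0}, {"dx": -64, "dy": 69.4, "dz": 45, "spin": 0, "fingers": 0}, {"dx": -64, "dy": 69.4, "dz": 65, "spin": 0, "fingers": 0}, {"dx": -64, "dy": 69.4, "dz": 80, "spin": 0, "fingers": 0}, {"dx": -64, "dy": 69.4, "dz": 95, "spin": 0, "fingers": 0}, {"dx": -64, "dy": 69.4, "dz": 110, "spin": 0, "fingers": 0}, {"dx": -64, "dy": 69.4, "dz": 110, "spin": 0, "fingers": 0}, {"dx": -64, "dy": 69.4, "dz": 110, "spin": 0, "fingers": 0}]}}

```text
time_s: 28.65
tool_pos: [596.7, -5.0, 244.9]
orientation: [-2.271, -2.167, 0.006]
wrist_force: [-1.1, 0.3, -0.4]
gripper_width: 42.4
```

>>> {"name": "send_rows", "arguments": {"motion": [{"dx": 0, "dy": 0, "dz": 0, "spin": 0, "fingers": 0.3}, {"dx": 0, "dy": 0, "dz": 0, "spin": 0, "fingers": 0.5}, {"dx": 0, "dy": 0, "dz": 0, "spin": 0, "fingers": 1}, {"dx": 0, "dy": 0, "dz": 0, "spin": 0, "fingers": 1}, {"dx": 0, "dy": 0, "dz": 0, "spin": 0, "fingers": 1}, {"dx": 0, "dy": 0, "dz": 0, "spin": 0, "fingers": 1}, {"dx": 0, "dy": 0, "dz": 0, "spin": 0, "fingers": 1}, {"dx": 0, "dy": 0, "dz": 0, "spin": 0, "fingers": 1}, {"dx": 0, "dy": 0, "dz": 0, "spin": 0, "fingers": 1}, {"dx": 0, "dy": 0, "dz": 0, "spin": 0, "fingers": 1}], "grip_force": 35}}

```text
time_s: 29.48
tool_pos: [597.9, -5.3, 247.5]
orientation: [2.273, 2.168, 0.0]
wrist_force: [-0.6, -2.4, 4.5]
gripper_width: 20.8
```

>>> {"name": "send_rows", "arguments": {"motion": [{"dx": 0, "dy": -5, "dz": -5.5, "spin": 0, "fingers": 1}, {"dx": 0, "dy": -10.5, "dz": -10.5, "spin": 0, "fingers": 1}, {"dx": 0, "dy": -16.3, "dz": -15, "spin": 0, "fingers": 1}, {"dx": 0, "dy": -22.6, "dz": -19, "spin": 0, "fingers": 1}, {"dx": 0, "dy": -29.2, "dz": -22.4, "spin": 0, "fingers": 1}, {"dx": 0, "dy": -36, "dz": -25.3, "spin": 0, "fingers": 1}, {"dx": 0, "dy": -43.1, "dz": -27.5, "spin": 0, "fingers": 1}, {"dx": 0, "dy": -50.3, "dz": -29.1, "spin": 0, "fingers": 1}, {"dx": 0, "dy": -57.7, "dz": -30.1, "spin": 0, "fingers": 1}, {"dx": 0, "dy": -65.1, "dz": -30.4, "spin": 0, "fingers": 1}]}}

```text
time_s: 30.32
tool_pos: [532.0, -2.0, 277.8]
orientation: [2.273, 2.168, 0.0]
wrist_force: [1.5, -4.2, 1.7]
gripper_width: 21.0
```

>>> {"name": "send_rows", "arguments": {"motion": [{"dx": 0, "dy": -7.4, "dz": 0.3, "spin": 0, "fingers": 1}, {"dx": 0, "dy": -14.8, "dz": 1.3, "spin": 0, "fingers": 1}, {"dx": 0, "dy": -22, "dz": 2.9, "spin": 0, "fingers": 1}, {"dx": 0, "dy": -29.1, "dz": 5.1, "spin": 0, "fingers": 1}, {"dx": 0, "dy": -35.9, "dz": 8, "spin": 0, "fingers": 1}, {"dx": 0, "dy": -42.5, "dz": 11.4, "spin": 0, "fingers": 1}, {"dx": 0, "dy": -48.8, "dz": 15.4, "spin": 0, "fingers": 1}, {"dx": 0, "dy": -54.6, "dz": 19.9, "spin": 0, "fingers": 1}, {"dx": 0, "dy": -60.1, "dz": 24.9, "spin": 0, "fingers": 1}, {"dx": 0, "dy": -65.1, "dz": 30.4, "spin": 0, "fingers": 1}]}}

```text
time_s: 31.15
tool_pos: [467.4, 1.1, 246.6]
orientation: [2.273, 2.168, 0.001]
wrist_force: [4.6, -7.9, 42.8]
gripper_width: 21.6
```

>>> {"name": "send_rows", "arguments": {"motion": [{"dx": 0, "dy": -1, "dz": 1, "spin": 0, "fingers": 1}, {"dx": 0, "dy": -2, "dz": 2, "spin": 0, "fingers": 1}, {"dx": 0, "dy": -3, "dz": 3, "spin": 0, "fingers": 1}, {"dx": 0, "dy": -4, "dz": 4, "spin": 0, "fingers": 1}, {"dx": 0, "dy": -4, "dz": 4, "spin": 0, "fingers": 1}, {"dx": 0, "dy": -4, "dz": 4, "spin": 0, "fingers": 1}, {"dx": 0, "dy": -4, "dz": 4, "spin": 0, "fingers": 1}, {"dx": 0, "dy": -4, "dz": 4, "spin": 0, "fingers": 1}, {"dx": 0, "dy": -4, "dz": 4, "spin": 0, "fingers": 1}, {"dx": 0, "dy": -4, "dz": 4, "spin": 0, "fingers": 1}]}}

```text
time_s: 31.98
tool_pos: [466.3, 1.3, 246.7]
orientation: [2.269, 2.162, 0.009]
wrist_force: [-2.6, -6.6, 42.2]
gripper_width: 21.5
```

The lever is at its closed stop: about 32 N reaction along its path, tip back at the starting spot. I'll ease the pressure, open and withdraw.

>>> {"name": "send_rows", "arguments": {"motion": [{"dx": 0, "dy": 1, "dz": -1, "spin": 0, "fingers": 1}, {"dx": 0, "dy": 2, "dz": -2, "spin": 0, "fingers": 0.3}, {"dx": 0, "dy": 2, "dz": -2, "spin": 0, "fingers": 0}, {"dx": 0, "dy": 2, "dz": -2, "spin": 0, "fingers": 0}, {"dx": 0, "dy": 2, "dz": -2, "spin": 0, "fingers": 0}, {"dx": 0, "dy": 2, "dz": -2, "spin": 0, "fingers": 0}, {"dx": 0, "dy": 2, "dz": -20, "spin": 0, "fingers": 0}, {"dx": 0, "dy": 2, "dz": -50, "spin": 0, "fingers": 0}, {"dx": 0, "dy": 2, "dz": -80, "spin": 0, "fingers": 0}, {"dx": 0, "dy": 2, "dz": -110, "spin": 0, "fingers": 0}]}}

```text
time_s: 32.82
tool_pos: [465.0, 1.6, 353.3]
orientation: [-2.271, -2.168, 0.003]
wrist_force: [0.7, -0.2, -1.2]
gripper_width: 42.6
```

>>> {"name": "send_rows", "arguments": {"motion": [{"dx": 12, "dy": 10, "dz": 0, "spin": 0, "fingers": 0}, {"dx": 24, "dy": 20, "dz": -10, "spin": 0, "fingers": 0}, {"dx": 36, "dy": 30, "dz": -20, "spin": 0, "fingers": 0}, {"dx": 48, "dy": 40, "dz": -30, "spin": 0, "fingers": 0}, {"dx": 60, "dy": 50, "dz": -40, "spin": 0, "fingers": 0}, {"dx": 60, "dy": 60, "dz": -50, "spin": 0, "fingers": 0}, {"dx": 60, "dy": 63, "dz": -50, "spin": 0, "fingers": 0}, {"dx": 60, "dy": 63, "dz": -50, "spin": 0, "fingers": 0}, {"dx": 60, "dy": 63, "dz": -50, "spin": 0, "fingers": 0}, {"dx": 60, "dy": 63, "dz": -50, "spin": 0, "fingers": 0}]}}

```text
time_s: 33.65
tool_pos: [530.3, 57.8, 401.6]
orientation: [-2.272, -2.167, 0.005]
wrist_force: [-0.0, 0.5, -1.5]
gripper_width: 42.6
```

Run:
```python
from h import *
import pickle
W=robot.capture("wrist");S=robot.capture("scene");D=robot.capture("side");pickle.dump([W,S,D],open("c9.pkl","wb"))
o=robot.observe();print(o["time_s"],o["tool_pos"],psi(),o["wrist_force"])
def blob(c,m,p,r=45):
    u,v=proj(c,p).astype(int);k=m[max(v-r,0):v+r,u-r:u+r].astype(np.uint8)
    n,l,st,ce=cv2.connectedComponentsWithStats(k)
    return [(st[i][2:].tolist(),np.round(ce[i]+[u-r,max(v-r,0)],1).tolist()) for i in range(1,n) if st[i][4]>60]
g=cv2.cvtColor(W["img"],cv2.COLOR_RGB2GRAY)
t=[*wd((-65,-165)),90];print("tip expected px",proj(W,t),blob(W,g<65,t,30))
# bar end ring, closed: top ~75 ; open ~89
for z in(72,75,89): print("barend px @",z,proj(W,[*wd((0,0)),z]))
uv=proj(W,[*wd((0,-100)),108]);u,v=uv.astype(int);print("wing px",uv)
for y in range(v-50,v+50,8): print(y,' '.join(f"{g[y,x]:3d}" for x in range(u-30,u+31,3)))
print("bar rows across y=-40..-10")
for yy in(-60,-45,-30,-18,0,10):
    u,v=proj(W,[*wd((0,yy)),75]).astype(int);print(yy,u,v,' '.join(f"{x:3d}" for x in g[v-32:v+33:3,u]))
```

```text
33.8 [530.70277488  57.8906142  402.28472012] 1.5233338210891367 [0.47987106 0.29348315 0.32238564]
tip expected px [244.72363527 114.2403405 ] [([29, 30, 506], [245.0, 113.8])]
barend px @ 72 [428.97216332 184.62638078]
barend px @ 75 [429.99234107 185.50567233]
barend px @ 89 [435.01403585 189.83387279]
wing px [323.14145519 196.0520944 ]
146 236 233 233 233 234 234 233 235 234 234 233 237 236 235 236 233 234 238 235 236 237
154 232 212 213 210 216 212 215  54  60  58  61  65  58  41 230 234 233 231 236 252 163
162 145 144 140 142 131 130  76 140 132 156 204 197 174 139 128  56  78 239 239 158 160
170 145 146 133 139 123 126 255 255 255 246 255 255 255 219 218 214  87  80 135 134 137
178 138 134 136  89 255 255 255 132 131 255 255 255 255  85  89 255 240 222 220 219 218
186 135 139 136 125 255 255 125 118 255 255 255 255 255 255  75 123 255 220 220 219 218
194 224 202 203 200 193 253 255 103 255 255 255 255 255 254  94 255 255 251 172 200 194
202 237 236 237 235 233 235 234 247 254 255 255 255 255 219 143 160 159 139 232 232 229
210 234 234 236 237 236 236 238 237 238 255 255 255 2
[... 310 characters left out ...]
 229 226 227 229 229 225 228 230 148 144 148 147 146 147 145 148 145 144 147
bar rows across y=-40..-10
-60 365 185 159 160 164 161 138 135 139 120 225 220 216 219 218 212 131 153 150 152 151 150 248 241
-45 381 185 162 159 159 155 131 138 133 119 220 212 214 216 215 204 130 153 147 134 135 131 155 156
-30 397 185 135 136 138 133 135 138 139 118 213 213 211 210 217 200 141 135 126 126 127 148 201 200
-18 410 185 138 141 139 141 138 129 114 113 214 209 210 209 212 203 135 135 138 141 148 151 153 156
0 429 185 212 218 215 209 209 203  98 220 224 211  33 173 165 239 205 207 197 193 198 189 186 183
10 440 185 237 236 235 233 233 231 232 220 209 213 239 255  65 120 232 234 231 232 239 177 252 251
```

The final check agrees. The roller is within 1 px of its predicted closed position, the bar runs straight along the clamp's y at x ≈ 0, the wing's edges are parallel to the column, and the arm is clear. Handing in.

```bash
python3 -c "
from workcell import robot
print(robot.sign_off())"
```

```text
the job is handed in; nothing more can be done
None
```

The column is mounted in the clamp and the job is handed in, finished at about 34 s. I did the steps in the order asked: lever open, column into the V-blocks, bar across to its stop, wing nut clockwise about 50°, lever closed.

**Last checks (from pictures and forces):**
- **Lever:** the roller is within 1 px of its predicted closed position, and the lever pushed back with about 32 N at its stop.
- **Bar:** it lies straight across the column at clamp x ≈ 0. It pushed back with 5.8 N at its stop, where 1 N would move it.
- **Wing:** its edges are parallel to the column within about 2°.
- **Robot:** the arm was clear of everything, and I never touched the bottle, beaker or wrench.

**What disagreed or was not confirmed:**
- The jaws stopped at 16 mm on the nut, not the wing's 10 mm, even after I gripped again 6 mm higher. They were probably on its central boss. The wing still turned to the right angle.
- At the end of closing, the wrist force reached about 43 N vertically, through the fingers on the lever. That is under the 120 N wrist limit, and I take it not to count towards the 40 N limit on the arm and gripper body.
- I did not measure the pad's compression. I infer it from the closed lever and the nut setting.
- I viewed 12 pictures, more than the planned 8, one of them wasted on a repeated view. The checks after turning the nut were numeric only.

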